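# Turn a tray of bolster blanks over into a spare tray

## Robot

A 6-joint arm with a two-finger parallel gripper is mounted at the origin on a cart in front of the work surface, level with it; the furniture and walls round the work are solid. World frame = base frame: x ahead of the robot, y to its left, z up, the work surface at z = 0. Lengths are in m, angles in degrees, forces in N, time in s.
With the tool pointing down it reaches from about 0.4 to 0.825 m from the base axis. Payload 7 kg.
Tool frame: the origin (TCP) lies midway between the tips of the shut fingers; the grasp point (between the pads) lies 19 mm behind it (r.hold_point_z is the distance from the TCP to the grasp point, in m); x points along the fingers, y is the direction in which the jaws open and shut, and the axes are right-handed (so a half turn about x gives the same grasp; the last joint's range is limited). The gripper opens to 88 mm and grips with 3 to 60 N. Pads are 19 mm wide; open, the fingers measure 130 mm over their backs; the gripper's body (78 mm by 193 mm) begins 47 mm behind the grasp point.
Start: joints at [-53.394, 20.546, 0.682, 0, -70.136, -16.507], TCP at [0.232, -0.634, 0.227] pointing down, gripper open.
Joint ranges: [-176.03, 176.03], [-82.01, 121.73], [-58.28, 71.71], [-173.87, 95.51], [-174.79, -0.11], [-173.66, 173.66]. Speed limits (degrees/s): [136.94, 136.94, 172.46, 180, 180, 180].

## Interface

Orientations are given as [roll, pitch, yaw] about the fixed x, y, z axes, in that order (R = Rz(yaw) Ry(pitch) Rx(roll)).
In Python, from plant import r, viewer, order gives the robot as it stands. The module is installed in compiled form; this text tells all that it offers.
- The arm moves only by the shell command python3 -m creep 'ROWS' [FORCE]. ROWS is JSON, a list of rows, each an object of numbers: "ax", "ay", "az": the turn, a rotation vector about the tool's x, y, z in degrees; "tx", "ty", "tz": the shift along the tool's x, y, z in m; "fingers": the finger opening in m, from 0 to 0.0876. A call has 1 to 5 rows; each row is the pose to reach, as a shift and turn from the pose commanded when the call began, along the tool's axes at that moment; what a row does not reach only later rows make up. A row lasts 1/10 s, in which the tool goes at most 50 mm and 8.59 degrees, less where a joint would pass 70% of its speed; a pose out of reach is approached as far as the arm can. A call with a gripper value outside its range is refused whole. The fingers move at their own pace and stop on an object; FORCE is the grip in N (left out, the last holds). Time passes only in rows, so rows that repeat a pose let the fingers close. It gives the time, the measured TCP pose, the force and the opening at its end, in the units of the state.
- r.get_state(): the state, without advancing time (a new reading comes with each control period).
- viewer.capture(name): name is "side" or "top"; returns a dict with "pixels" (420x560x3 uint8, blue, green, red), "depth" (420x560 float32, m along the optical axis (not along the pixel's ray), 0 where there is no reading), "fx", "fy", "cx", "cy" (pixels), "rvec" (rotation vector, rad) and "tvec" (3), from world to camera coordinates, as OpenCV has them. Camera axes: x right, y down, z forward; pixel columns grow to the right and rows downward; lengths in m; the calibration is good to about 2 mm. A picture is of the moment at which its call begins.
- order.close_job(): hands the job in, once; it reports no verdict.
The state is a dict: "time_s": time; "joints": joint angles; "qd": joint speeds; "joint_torque": joint torques, N m; "tcp_pos": TCP position; "eef_rot": TCP orientation; "contact_force": force on the tool from outside, world axes, zero at the start; "moment": the same for the moment, N m; "gripper_width": finger opening in m.
Only numpy, scipy, OpenCV 4.12 (cv2) and the standard library are available. Lean on these libraries where they do the work, as an engineer would, in place of code of your own. Each camera call takes 0.05 s, during which the arm holds its last target.

## Task

The three aluminium bolster blanks in the wooden tray lie blue face up; turn them all over at once into the green tray without touching them. Cap the wooden tray with the green one, squarely rim to rim, turn the pair over together without letting it drop or topple, let it rest flat on the bench, then lift the wooden tray off and lay it flat on the bench clear of the green tray. The green tray must be left flat on the bench holding the blanks in its pockets with the bare metal faces up; leave the tape roll, sanding block and wax pot where they are.

Things in the scene. Friction and masses are not known exactly. Their poses are not given: they have to be found in the camera images.
- parts_tray_centre (a point): Centre of the loaded light wooden tray, 116 x 56 x 28 mm, 0.05-0.1 kg: a rim flange 56 mm wide, 9 mm thick, on a back 46 mm wide, 19 mm thick. Three 28 x 40 mm pockets, 9 mm deep, at x = -36.5, 0, 36.5 mm. Starts flat, pockets up. x along its length, y across, z out of its pockets. Capped, the pair is a block 56 mm high, rims meeting half-way up (18 mm flange band), that can stand on an end.
- spare_tray_centre (a point): Centre of the empty tray: same shape, size and mass range, green plastic, pockets 31.5 x 45 mm. Starts flat on the bench, pockets DOWN, so its 46 mm wide back is above its flange. x along its length, y across, z out of its solid back (up at the start, down once it lies pockets up). Nothing latches the trays together (magnet dots are only looks): to turn them, grip both flanges across the seam.
- bolster_1_centre (a point): Centre of aluminium bolster blank 1, a loose flat piece 20 x 32 x 8 mm, 0.02 kg, lying in pocket 1 of the parts tray, 32 mm side along the tray's width. z points out of its blue-dyed face (up at the start); the other face is bare metal.
- bolster_2_centre (a point): Centre of aluminium bolster blank 2, a loose flat piece 20 x 32 x 8 mm, 0.02 kg, lying in pocket 2 of the parts tray, 32 mm side along the tray's width. z points out of its blue-dyed face (up at the start); the other face is bare metal.
- bolster_3_centre (a point): Centre of aluminium bolster blank 3, a loose flat piece 20 x 32 x 8 mm, 0.02 kg, lying in pocket 3 of the parts tray, 32 mm side along the tray's width. z points out of its blue-dyed face (up at the start); the other face is bare metal.
- tape_roll: Bystander: roll of yellow masking tape lying flat, 91 mm across, 24 mm high; origin at the centre of its underside.
- sand_block: Bystander: dark sanding block 61 x 101 x 32 mm; origin at the centre of its underside.
- wax_pot: Bystander: round white and blue pot with lid, 69 mm across, 41 mm high; origin at the centre of its underside.
Things that resemble listed ones, but are neither listed nor needed, are in the scene too. Leave any turquoise look-alike of the part that bears bolster_1_centre alone.

How it is judged:
By the outcome, as a careful person would: the job done as asked, in the order asked, and still so for the second after the job is handed in, with the robot touching nothing.
It also fails if it takes over 72 s, if anything falls off the work surface, if the arm or the gripper's body presses on something with over 40 N, if the wrist force passes 120 N, or if a joint passes its speed limit or range.

## Working session

There is one attempt and no reset: what is moved stays moved. The work goes in short steps, Python scripts to look and compute and a shell command to move; the robot and the scene stay as the last step left them, time stands still between calls to the robot, and variables do not carry over. Pictures are saved under pics/ and viewed, and the job is handed in when it is done.

```bash
mkdir -p pics
python3 - <<'E'
from plant import r, viewer
import cv2
print(r.get_state(), r.hold_point_z)
for n in ("top","side"):
    c=viewer.capture(n); cv2.imwrite(f"pics/{n}0.png",c["pixels"]); print(n,c["fx"],c["fy"],c["cx"],c["cy"],c["rvec"],c["tvec"])
E
```

```text
{'time_s': 0.0, 'joints': array([-5.33936153e+01,  2.05923617e+01,  6.31984785e-01, -1.95673477e-02,
       -7.01355902e+01, -1.65078487e+01]), 'qd': array([ 0.02713095,  0.00747215,  0.00327257,  0.0571962 ,  0.00567909,
       -0.02566043]), 'joint_torque': array([ 2.26515564e-03, -5.82724142e+01,  2.93050933e+01,  6.99721009e+00,
        6.93308990e-03, -1.43171255e-04]), 'tcp_pos': array([ 0.23175937, -0.63343042,  0.22560038]), 'eef_rot': array([ 95.65888161,  89.90228535, 115.75075331]), 'contact_force': array([0.70408972, 1.03886903, 0.26594008]), 'moment': array([-0.03463292, -0.03078472,  0.01008376]), 'gripper_width': 0.08756216657831456} 0.0188
top 483.1315914107522 483.1315914107522 284.4836951898099 206.19768911120244 [ 2.15223829 -2.16691033  0.18974314] [0.20589481 0.61177328 0.89172436]
side 456.70622472784976 456.70622472784976 280.4165048313832 209.3702142867371 [ 0.62990077 -2.4495374   1.39079734] [0.6551747  0.09008998 1.01963401]
```

View pics/top0.png

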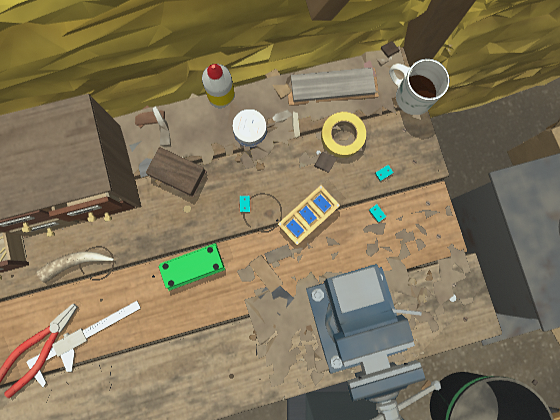

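View pics/side0.png

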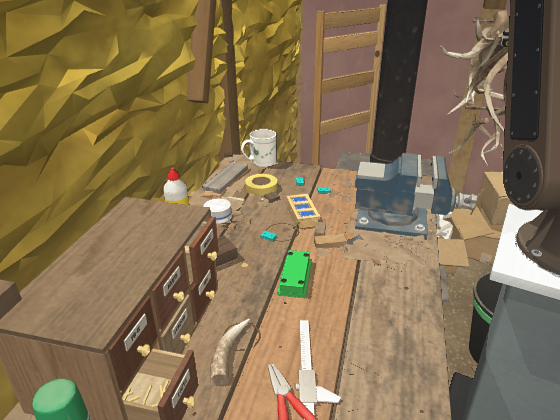

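```bash
cat > h.py <<'E'
import numpy as np, cv2
from scipy.spatial.transform import Rotation as R
from plant import r, viewer, order
def cap(n):
    c=viewer.capture(n)
    c["R"]=cv2.Rodrigues(np.array(c["rvec"],float))[0]; c["t"]=np.array(c["tvec"],float).ravel()
    v,u=np.mgrid[0:420,0:560]
    d=c["depth"]; P=np.stack([(u-c["cx"])/c["fx"]*d,(v-c["cy"])/c["fy"]*d,d],-1)
    c["W"]=(P-c["t"])@c["R"]; c["ok"]=d>0
    return c
def ray(c,u,v,z):
    o=-c["R"].T@c["t"]; d=c["R"].T@np.array([(u-c["cx"])/c["fx"],(v-c["cy"])/c["fy"],1])
    return o+d*(z-o[2])/d[2]
def proj(c,p):
    q=c["R"]@np.asarray(p)+c["t"]; return q[0]/q[2]*c["fx"]+c["cx"],q[1]/q[2]*c["fy"]+c["cy"]
def rect(pts):
    (x,y),(w,h),a=cv2.minAreaRect(pts.astype(np.float32)*1000); 
    if w<h: w,h,a=h,w,a+90
    return x,y,w,h,a
def box(c,lo,hi): 
    W=c["W"]; return c["ok"]&(W[...,2]>lo)&(W[...,2]<hi)
def tool():
    s=r.get_state(); e=s["eef_rot"]; return s["tcp_pos"],R.from_euler("xyz",e,degrees=True)
E
python3 - <<'E'
from h import *
c=cap("top"); W=c["W"]; px=c["pixels"].astype(int); hsv=cv2.cvtColor(c["pixels"],cv2.COLOR_BGR2HSV)
print("cam",-c["R"].T@c["t"])
for u,v in [(0,0),(559,0),(0,419),(559,419),(310,215),(192,267),(365,315),(250,127),(175,170),(343,133),(245,204)]: print(u,v,W[v,u].round(3))
g=(hsv[...,0]>50)&(hsv[...,0]<75)&(hsv[...,1]>120)
g&=(np.abs(np.mgrid[0:420,0:560][0]-267)<40)
for lo,hi in((.022,.04),(.003,.015)):
    m=g&box(c,lo,hi); print("green",lo,m.sum(),np.median(W[m][:,2]),rect(W[m][:,:2]),W[m].mean(0))
v,u=np.mgrid[0:420,0:560]
m0=(abs(u-310)<40)&(abs(v-215)<40)
for lo,hi in((.022,.04),(.012,.022)):
    m=m0&box(c,lo,hi); print("wood",lo,m.sum(),np.median(W[m][:,2]),rect(W[m][:,:2]),W[m].mean(0))
# heights raster of region
m=box(c,.012,1)&(u<559)
cv2.imwrite("pics/h0.png",np.clip(W[...,2]*2000,0,255).astype(np.uint8))
crop=c["pixels"][170:300,150:350]; cv2.imwrite("pics/crop0.png",cv2.resize(crop,None,fx=4,fy=4,interpolation=cv2.INTER_CUBIC))
E
```

```text
cam [0.47802699 0.23006201 0.96456893]
0 0 [0.813 0.556 0.412]
559 0 [ 1.115 -0.45  -0.067]
0 419 [ 0.22   0.736 -0.001]
559 419 [ 0.002 -0.729 -0.702]
310 215 [0.598 0.151 0.026]
192 267 [0.498 0.38  0.025]
365 315 [0.413 0.069 0.127]
250 127 [0.772 0.269 0.04 ]
175 170 [0.687 0.415 0.032]
343 133 [ 0.773  0.077 -0.002]
245 204 [0.623 0.28  0.007]
green 0.022 1352 0.026482380242686926 (499.9997253417969, 382.51898193359375, 115.32062530517578, 46.281829833984375, 110.00253295898438) [0.49971993 0.38242274 0.02653275]
green 0.003 244 0.00783792584888226 (500.0173645019531, 382.8305358886719, 115.81497192382812, 55.463294982910156, 109.96318054199219) [0.49424019 0.37868366 0.00783164]
wood 0.022 1355 0.02609988676713107 (583.6365356445312, 170.8367919921875, 161.66590881347656, 56.329498291015625, 131.94973754882812) [0.59622675 0.15618488 0.02616569]
wood 0.012 480 0.01848881593871006 (580.754150390625, 169.53131103515625, 165.52882385253906, 56.02445983886719, 136.00878143310547) [0.58244293 0.16601145 0.01843486]
```

View pics/crop0.png

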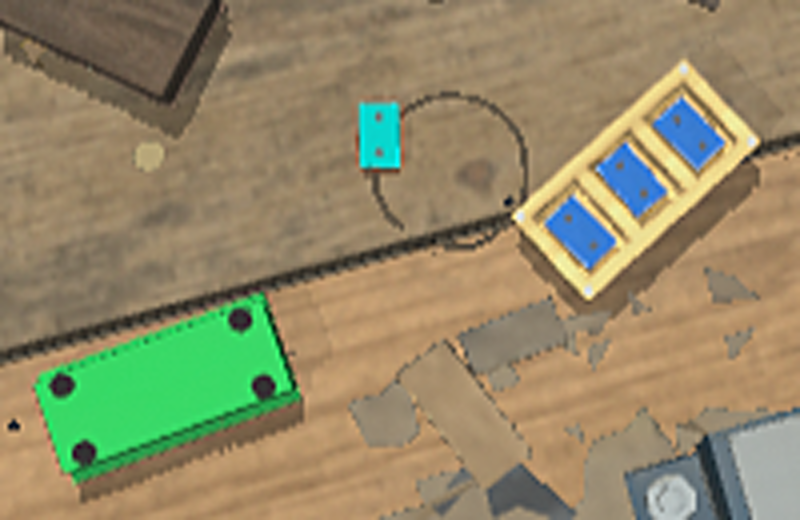

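View pics/h0.png

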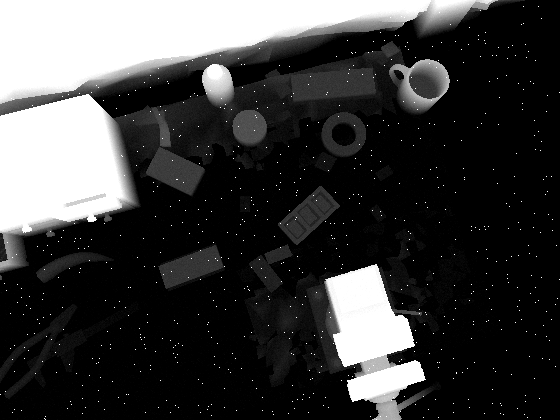

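```bash
cat >> h.py <<'E'
def comp(c,m,u,v):
    m=cv2.medianBlur(m.astype(np.uint8),3)
    n,l=cv2.connectedComponents(m); k=l[v,u]
    return (l==k) if k else m>0
def go(pos,rot=None,p0=None,R0=None):
    "print tool-frame shift (m) and turn (deg) from measured pose to TCP target"
    p,Q=tool()
    if p0 is not None: p=np.array(p0)
    if R0 is not None: Q=R0
    t=Q.inv().apply(np.array(pos)-p)
    a=(Q.inv()*rot).as_rotvec(degrees=True) if rot is not None else np.zeros(3)
    print("t",t.round(4),"a",a.round(2),"rows",np.linalg.norm(t)/.05,np.linalg.norm(a)/8.59)
def mk(d,y):
    "rotation with tool x along d, tool y near y"
    x=np.array(d,float);x/=np.linalg.norm(x);y=np.array(y,float);y-=x*(x@y);y/=np.linalg.norm(y)
    return R.from_matrix(np.c_[x,y,np.cross(x,y)])
E
python3 - <<'E'
from h import *
c=cap("top"); W=c["W"]
hsv=cv2.cvtColor(c["pixels"],cv2.COLOR_BGR2HSV)
v,u=np.mgrid[0:420,0:560]
m=comp(c,box(c,.014,.04)&(abs(u-310)<36)&(v>180)&(v<247)&(hsv[...,0]<130),286,228)
print(m.sum())
m2=m&box(c,.023,.031); print("wood",rect(W[m2][:,:2]),np.median(W[m2][:,2]))
b=(hsv[...,0]>100)&(hsv[...,0]<125)&(hsv[...,1]>120)&(abs(u-310)<36)&(abs(v-215)<36)
n,l,st,ce=cv2.connectedComponentsWithStats(b.astype(np.uint8))
for i in range(1,n):
    if st[i,4]>60: print("blank",ray(c,*ce[i],.0265).round(4),st[i,4])
# wood corners by pixel color rect
wd=(hsv[...,1]>60)&(hsv[...,2]>200)&(hsv[...,0]<30)&(abs(u-310)<36)&(abs(v-215)<36)
w=comp(c,wd,286,228)
pts=np.array([ray(c,a,bb,.028)[:2] for a,bb in zip(u[w],v[w])]);print("wood px",rect(pts),len(pts))
g=(hsv[...,0]>50)&(hsv[...,0]<75)&(hsv[...,1]>120)&(abs(u-192)<45)&(abs(v-267)<40)
print("scrap",W[272,262],W[258,278],W[295,282],W[205,245])
vm=(u>300)&(u<430)&(v>255)&(v<400); print("vise max",np.percentile(W[vm&c["ok"]][:,2],[50,90,99]))
p,Q=tool();print(Q.as_matrix().round(3))
for uu,vv in[(320,270),(385,262),(415,345),(312,300),(205,90),(130,200),(100,95)]:print(uu,vv,W[vv,uu].round(3))
E
```

```text
1688
wood (598.7138671875, 153.9980926513672, 116.38578796386719, 56.07683563232422, 131.74290084838867) 0.026267873018232107
blank [0.6217 0.1277 0.0265] 136
blank [0.5985 0.1565 0.0265] 140
blank [0.5727 0.1816 0.0265] 137
wood px (599.251708984375, 154.07232666015625, 116.05345153808594, 56.09051513671875, 131.79043197631836) 828
scrap [0.48784141 0.24582993 0.01572273] [0.51448941 0.21461391 0.02074531] [ 0.44282393  0.20688786 -0.00126617] [0.62060359 0.27951129 0.00968016]
vise max [0.01697929 0.15123118 0.15371546]
[[-0.    -0.344  0.939]
 [ 0.001  0.939  0.344]
 [-1.     0.001 -0.   ]]
320 270 [0.491 0.131 0.001]
385 262 [ 0.506  0.    -0.001]
415 345 [ 0.344 -0.052  0.   ]
312 300 [0.433 0.149 0.014]
205 90 [0.834 0.353 0.076]
130 200 [0.621 0.487 0.078]
100 95 [0.848 0.575 0.012]
```

Run:
```python
from h import *
def yaw(a): return np.array([np.cos(np.radians(a)),np.sin(np.radians(a)),0])
go([.52,-.2,.33],mk([0,0,-1],yaw(150)))
```

```text
t [-0.1038  0.3083  0.4196] a [-3.99e+01  1.00e-02 -6.00e-02] rows 10.618579764673642 4.6451655910298335
```

```bash
cat > lg.py <<'E'
from plant import r
import json
s=r.get_state()
open("log.txt","a").write(json.dumps([list(map(float,s["joints"])),list(map(float,s["tcp_pos"])),list(map(float,s["eef_rot"]))])+"\n")
print("j",s["joints"].round(1),"t",round(s["time_s"],2))
E
python3 lg.py
python3 -m creep '[{"tx":-0.02,"ty":0.03,"tz":0.04,"ax":-8},{"tx":-0.04,"ty":0.06,"tz":0.08,"ax":-16},{"tx":-0.06,"ty":0.09,"tz":0.12,"ax":-24},{"tx":-0.08,"ty":0.12,"tz":0.16,"ax":-32},{"tx":-0.1,"ty":0.15,"tz":0.2,"ax":-40}]'; python3 lg.py
python3 - <<'E'
from h import *
def yaw(a): return np.array([np.cos(np.radians(a)),np.sin(np.radians(a)),0])
go([.52,-.15,.33],mk([0,0,-1],yaw(160)))
go([.5,.1,.33],mk([0,0,-1],yaw(180)))
E
```

```text
j [-53.4  20.6   0.7  -0.  -70.1 -16.5] t 0.2
j [-53.4  20.6   0.7  -0.  -70.1 -16.5] t 0.2
t [-0.1037  0.3553  0.4368] a [-4.99e+01  2.00e-02 -6.00e-02] rows 11.44985350593543 5.809308815148279
t [-0.1035  0.5969  0.5039] a [-6.99e+01  3.00e-02 -6.00e-02] rows 15.759861283772318 8.137596182228194invalid input
```

```bash
python3 -m creep '[{"ax":-8,"ay":0,"az":0,"tx":-0.02,"ty":0.03,"tz":0.03,"fingers":0.0876}]'; echo; python3 -m creep '[{"ax":-8,"ay":0,"az":0,"tx":-0.02,"ty":0.03,"tz":0.03,"fingers":0.087}]' 30; python3 lg.py
```

```text
time_s: 0.3
tcp_pos: [0.2478, -0.5959, 0.242]
eef_rot: [99.6, 89.6, 127.5]
contact_force: [1.6, 0.7, -0.2]
gripper_width: 0.0876

time_s: 0.4
tcp_pos: [0.262, -0.5541, 0.265]
eef_rot: [96.1, 89.8, 132.4]
contact_force: [1.1, 0.4, 0.1]
gripper_width: 0.0873
j [-46.5  13.6  -4.   -0.  -72.6  -7.2] t 0.4
```

```bash
python3 -m creep '[{"ax":-6,"ay":0,"az":0,"tx":-0.01,"ty":0.03,"tz":0.03,"fingers":0.0876},{"ax":-12,"ay":0,"az":0,"tx":-0.02,"ty":0.065,"tz":0.06,"fingers":0.0876},{"ax":-18,"ay":0,"az":0,"tx":-0.03,"ty":0.1,"tz":0.09,"fingers":0.0876},{"ax":-24,"ay":0,"az":0,"tx":-0.04,"ty":0.135,"tz":0.12,"fingers":0.0876},{"ax":-30,"ay":0,"az":0,"tx":-0.05,"ty":0.17,"tz":0.15,"fingers":0.0876}]'; python3 lg.py
python3 - <<'E'
from h import *
def yaw(a): return np.array([np.cos(np.radians(a)),np.sin(np.radians(a)),0])
go([.55,.1,.33],mk([0,0,-1],yaw(180)))
go([.5,.38,.2],mk([0,0,-1],yaw(200)))
E
```

```text
time_s: 0.9
tcp_pos: [0.2828, -0.3274, 0.3168]
eef_rot: [-55.1, 90.0, 11.3]
contact_force: [1.7, 0.5, 0.5]
gripper_width: 0.0878
j [-22.9  -6.2 -18.9  -0.  -77.3  -0.8] t 0.9
t [-0.0131 -0.0731  0.4988] a [-2.368e+01  0.000e+00  1.000e-02] rows 10.085471374715445 2.756872516554421
t [0.1169 0.0852 0.7351] a [-4.368e+01  0.000e+00  1.000e-02] rows 14.9839196779225 5.085161065927646
```

```bash
python3 -m creep '[{"ax":-4,"ay":0,"az":0,"tx":0,"ty":-0.005,"tz":0.049,"fingers":0.0876},{"ax":-8,"ay":0,"az":0,"tx":0,"ty":-0.01,"tz":0.098,"fingers":0.0876},{"ax":-12,"ay":0,"az":0,"tx":0,"ty":-0.015,"tz":0.147,"fingers":0.0876},{"ax":-16,"ay":0,"az":0,"tx":0,"ty":-0.02,"tz":0.196,"fingers":0.0876},{"ax":-20,"ay":0,"az":0,"tx":0,"ty":-0.02,"tz":0.244,"fingers":0.0876}]'; python3 lg.py
python3 - <<'E'
from h import *
def yaw(a): return np.array([np.cos(np.radians(a)),np.sin(np.radians(a)),0])
go([.5,.38,.2],mk([0,0,-1],yaw(200)))
E
```

```text
time_s: 1.4
tcp_pos: [0.4009, -0.1121, 0.3169]
eef_rot: [-75.4, 89.9, 10.9]
contact_force: [1.6, -0.7, -0.4]
gripper_width: 0.0876
j [ 11.8  -8.  -20.4   0.  -77.5 -15.5] t 1.4
t [ 0.1171 -0.0669  0.4974] a [-23.72   0.     0.06] rows 10.30771002473188 2.7610650871318385
```

```bash
python3 -m creep '[{"ax":-3,"ay":0,"az":0,"tx":0,"ty":-0.007,"tz":0.049,"fingers":0.0876},{"ax":-6,"ay":0,"az":0,"tx":0,"ty":-0.014,"tz":0.098,"fingers":0.0876},{"ax":-9,"ay":0,"az":0,"tx":0,"ty":-0.02,"tz":0.147,"fingers":0.0876},{"ax":-12,"ay":0,"az":0,"tx":0,"ty":-0.027,"tz":0.196,"fingers":0.0876},{"ax":-15,"ay":0,"az":0,"tx":0,"ty":-0.034,"tz":0.245,"fingers":0.0876}]'; python3 lg.py
python3 - <<'E'
from h import *
def yaw(a): return np.array([np.cos(np.radians(a)),np.sin(np.radians(a)),0])
go([.5,.3825,.2],mk([0,0,-1],yaw(200)))
E
```

```text
time_s: 1.9
tcp_pos: [0.4506, 0.1302, 0.3169]
eef_rot: [-61.0, 89.9, 40.2]
contact_force: [0.4, -0.6, 0.3]
gripper_width: 0.0879
j [ 40.3  -2.3 -15.4   0.  -76.9 -29. ] t 1.9
t [ 0.1171 -0.0976  0.2378] a [-8.74  0.02  0.05] rows 5.648246379152753 1.0174252893053004
```

```bash
python3 -m creep '[{"ax":-2,"ay":0,"az":0,"tx":0,"ty":-0.02,"tz":0.045,"fingers":0.0876},{"ax":-4,"ay":0,"az":0,"tx":0.01,"ty":-0.04,"tz":0.09,"fingers":0.0876},{"ax":-6,"ay":0,"az":0,"tx":0.02,"ty":-0.06,"tz":0.135,"fingers":0.0876},{"ax":-8.7,"ay":0,"az":0,"tx":0.04,"ty":-0.08,"tz":0.18,"fingers":0.0876},{"ax":-8.7,"ay":0,"az":0,"tx":0.06,"ty":-0.0976,"tz":0.218,"fingers":0.0876}]'; python3 lg.py
python3 -m creep '[{"ax":0,"ay":8.5,"az":0,"tx":0,"ty":0,"tz":0,"fingers":0.0876},{"ax":0,"ay":17,"az":0,"tx":0,"ty":0,"tz":0,"fingers":0.0876},{"ax":0,"ay":25,"az":0,"tx":0,"ty":0,"tz":0.01,"fingers":0.0876},{"ax":0,"ay":25,"az":0,"tx":0,"ty":0,"tz":0.02,"fingers":0.0876}]'; python3 lg.py
python3 - <<'E'
from h import *
def yaw(a): return np.array([np.cos(np.radians(a)),np.sin(np.radians(a)),0])
print(tool()[1].as_matrix().round(3))
go([.5,.3825,.14],mk([0,0,-1],yaw(200)))
E
```

```text
time_s: 2.4
tcp_pos: [0.5049, 0.363, 0.2563]
eef_rot: [-61.1, 89.9, 48.8]
contact_force: [0.7, -0.8, 1.1]
gripper_width: 0.0871
j [ 53.7  14.6  -3.9   0.  -71.5 -33.8] t 2.4
time_s: 2.8
tcp_pos: [0.4963, 0.3812, 0.2532]
eef_rot: [179.4, 64.5, -70.5]
contact_force: [0.3, -0.3, -2.0]
gripper_width: 0.0875
j [ 65.7  22.5  -4.6  17.5 -82.2 -51. ] t 2.8
[[ 0.144 -0.94  -0.31 ]
 [-0.406 -0.342  0.847]
 [-0.902  0.004 -0.431]]
t [ 0.1022 -0.0044  0.0487] a [  0.06 -25.51  -0.23] rows 2.26631275148847 2.9703818634990613
```

```bash
cat > kin.py <<'E'
import numpy as np, json, itertools
from scipy.spatial.transform import Rotation as R
from scipy.optimize import least_squares
AX=np.array([[0,0,1],[0,1,0],[0,-1,0],[1,0,0],[0,-1,0],[1,0,0]],float)
def fk(P,q,s4,s6,full=False):
    # P: p2x,p2z,p3x,p3z,p4y,p4z,p5x,p5z, tcp(3), roll-rotvec(3)
    pts=np.array([[0,0,0],[P[0],0,P[1]],[P[2],0,P[3]],[0,P[4],P[5]],[P[6],P[4],P[7]],[0,P[8+1],P[8+2]]])
    p=np.array(P[8:11]); Q=R.from_rotvec(P[11:14]); k=[]
    sg=[1,1,1,s4,1,s6]
    cur=[np.array([P[2],P[4]*0,P[3]]),np.array([P[6],P[4],P[7]])]
    for i in range(5,-1,-1):
        E=R.from_rotvec(AX[i]*sg[i]*np.radians(q[i]))
        p=E.apply(p-pts[i])+pts[i]; Q=E*Q
        if i<=2: cur=[E.apply(c-pts[i])+pts[i] for c in cur]
    return (p,Q,cur) if full else (p,Q)
def load(): return [json.loads(l) for l in open("log.txt")]
def fit():
    D=load(); best=None
    for s4,s6 in itertools.product((1,-1),(1,-1)):
        def f(P):
            o=[]
            for q,p,e in D:
                a,Q=fk(P,q,s4,s6); o+=list((a-p)*1000); o+=list((Q.inv()*R.from_euler("xyz",e,degrees=True)).as_rotvec(degrees=True)*3)
            return np.r_[o,(P-P0)*1.0]
        for roll in (0,90,180,-90):
            P0=np.array([0,.3,0,.7,-.19,.7,.4,.7,.65,-.19,.7]+[np.radians(roll),0,0])
            s=least_squares(f,P0)
            if best is None or s.cost<best[0]: best=(s.cost,s.x,s4,s6,np.abs(s.fun[:-14]).max())
    return best
if __name__=="__main__":
    b=fit(); print(b[0],b[4],b[2:4],b[1].round(4))
    np.save("kin.npy",np.r_[b[1],b[2],b[3]])
E
python3 kin.py
```

```text
0.06229711200690643 0.024057451786518858 (-1, -1) [ 0.0128  0.1948  0.0134  0.7963 -0.0139  0.7962  0.4751  0.7962  0.8495
 -0.1918  0.7846 -1.5708 -0.     -0.    ]
```

```bash
python3 -m creep '[{"ax":0,"ay":-8.5,"az":0,"tx":0.025,"ty":0,"tz":0.01,"fingers":0.0876},{"ax":0,"ay":-17,"az":0,"tx":0.05,"ty":-0.001,"tz":0.025,"fingers":0.0876},{"ax":0,"ay":-25,"az":0,"tx":0.08,"ty":-0.003,"tz":0.04,"fingers":0.0876},{"ax":0,"ay":-25.3,"az":-0.2,"tx":0.102,"ty":-0.0044,"tz":0.0487,"fingers":0.0876},{"ax":0,"ay":-25.3,"az":-0.2,"tx":0.102,"ty":-0.0044,"tz":0.0487,"fingers":0.0876}]'; python3 lg.py; python3 kin.py
python3 - <<'E'
from h import *
def yaw(a): return np.array([np.cos(np.radians(a)),np.sin(np.radians(a)),0])
go([.5,.3825,.0115],mk([0,0,-1],yaw(200)))
E
```

```text
time_s: 3.3
tcp_pos: [0.5011, 0.3793, 0.1411]
eef_rot: [7.1, 89.7, 116.8]
contact_force: [0.4, -0.2, -0.2]
gripper_width: 0.0877
j [ 54.7  19.9 -11.9  -0.3 -58.  -35. ] t 3.3
0.06271312201467973 0.0254285425627665 (-1, -1) [ 0.0092  0.1959  0.0093  0.7975 -0.0106  0.7975  0.4729  0.7975  0.848
 -0.1918  0.7882 -1.5708 -0.     -0.    ]
t [ 1.296e-01 -1.000e-04  2.800e-03] a [-0.35  0.26 -0.03] rows 2.5928399468722687 0.05076947890468149
```

```bash
python3 -m creep '[{"ax":0,"ay":0.2,"az":0,"tx":0.04,"ty":0,"tz":0.0028,"fingers":0.0876},{"ax":0,"ay":0.2,"az":0,"tx":0.07,"ty":0,"tz":0.0028,"fingers":0.0876},{"ax":0,"ay":0.2,"az":0,"tx":0.1,"ty":0,"tz":0.0028,"fingers":0.0876},{"ax":0,"ay":0.2,"az":0,"tx":0.12,"ty":0,"tz":0.0028,"fingers":0.0876},{"ax":0,"ay":0.2,"az":0,"tx":0.1295,"ty":0,"tz":0.0028,"fingers":0.0876}]'
python3 -m creep '[{"ax":0,"ay":0,"az":0,"tx":0,"ty":0,"tz":0,"fingers":0.065},{"ax":0,"ay":0,"az":0,"tx":0,"ty":0,"tz":0,"fingers":0.05},{"ax":0,"ay":0,"az":0,"tx":0,"ty":0,"tz":0,"fingers":0.04},{"ax":0,"ay":0,"az":0,"tx":0,"ty":0,"tz":0,"fingers":0.03},{"ax":0,"ay":0,"az":0,"tx":0,"ty":0,"tz":0,"fingers":0.03}]' 25; python3 lg.py
python3 - <<'E'
from h import *
print(tool()[1].as_matrix().round(4))
c=cap("top");cv2.imwrite("pics/t1.png",c["pixels"])
E
```

```text
time_s: 3.8
tcp_pos: [0.5005, 0.3857, 0.0131]
eef_rot: [-75.5, 89.9, 34.4]
contact_force: [-0.2, 0.2, -0.1]
gripper_width: 0.0878
time_s: 4.3
tcp_pos: [0.5012, 0.3857, 0.015]
eef_rot: [-61.0, 89.7, 48.8]
contact_force: [0.1, -0.5, 0.3]
gripper_width: 0.0534
j [ 55.3  28.  -18.7   0.  -43.1 -35.5] t 4.3
[[ 0.0034 -0.9406 -0.3394]
 [ 0.0039 -0.3394  0.9406]
 [-1.     -0.0045  0.0025]]
```

View pics/t1.png

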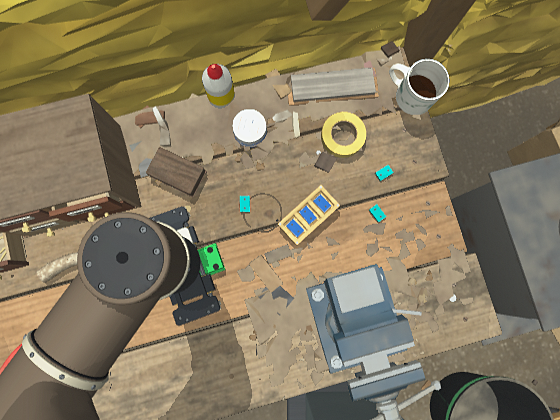

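```bash
python3 -m creep '[{"ax":0,"ay":0,"az":0,"tx":0,"ty":0,"tz":0,"fingers":0.03},{"ax":0,"ay":0,"az":0,"tx":0,"ty":0,"tz":0,"fingers":0.03}]'; python3 lg.py
python3 -m creep '[{"ax":0,"ay":0,"az":0,"tx":0,"ty":0,"tz":0,"fingers":0.03}]'; python3 lg.py;tail -3 log.txt
```

```text
time_s: 4.55
tcp_pos: [0.5011, 0.3855, 0.0146]
eef_rot: [-63.1, 89.8, 46.7]
contact_force: [-1.5, -0.6, 5.5]
gripper_width: 0.0457
j [ 55.3  28.  -18.7   0.1 -43.1 -35.4] t 4.55
time_s: 4.65
tcp_pos: [0.5011, 0.3855, 0.0146]
eef_rot: [-63.4, 89.8, 46.4]
contact_force: [-0.7, -0.9, 6.0]
gripper_width: 0.0457
j [ 55.3  28.  -18.7   0.1 -43.1 -35.4] t 4.65
[[55.254190298000836, 27.99123693707149, -18.661931758522588, 0.04834520958565441, -43.05402638509035, -35.45091878196602], [0.5012360443230701, 0.3857310250970034, 0.014964087526930219], [-61.01530730074456, 89.70533073032671, 48.823206224687226]]
[[55.258971682679466, 28.021298711318277, -18.67406561685451, 0.0528999239350396, -43.0633236333719, -35.44772647590921], [0.5010507734131948, 0.38551606444529185, 0.014590406795016168], [-63.10347013716081, 89.75598759285351, 46.746347665148356]]
[[55.258102335249454, 28.021836670860882, -18.671169950406277, 0.055026213914287705, -43.06575242037102, -35.44936412267859], [0.5010779364338408, 0.38552237738547995, 0.014605729580332228], [-63.443154109334365, 89.75583744577033, 46.40570553496561]]
```

```bash
python3 -m creep '[{"ax":0,"ay":0,"az":0,"tx":-0.01,"ty":0,"tz":0,"fingers":0.03},{"ax":0,"ay":0,"az":0,"tx":-0.03,"ty":0,"tz":0,"fingers":0.03},{"ax":0,"ay":0,"az":0,"tx":-0.06,"ty":0,"tz":0,"fingers":0.03},{"ax":0,"ay":0,"az":0,"tx":-0.09,"ty":0,"tz":0,"fingers":0.03},{"ax":0,"ay":0,"az":0,"tx":-0.1,"ty":0,"tz":0,"fingers":0.03}]' 35
python3 -m creep '[{"ax":0,"ay":0,"az":0,"tx":0,"ty":0,"tz":0,"fingers":0.03}]'; python3 lg.py
python3 - <<'E'
from h import *
def yaw(a): return np.array([np.cos(np.radians(a)),np.sin(np.radians(a)),0])
go([.5973,.1559,.1146],mk([0,0,-1],yaw(221.8)))
E
```

```text
time_s: 5.15
tcp_pos: [0.5019, 0.3863, 0.1179]
eef_rot: [-63.0, 89.5, 46.8]
contact_force: [0.4, 0.0, -0.8]
gripper_width: 0.0458
time_s: 5.25
tcp_pos: [0.5013, 0.3859, 0.1161]
eef_rot: [-59.7, 89.6, 50.1]
contact_force: [-1.0, 0.9, -1.4]
gripper_width: 0.0454
j [ 55.3  21.4 -13.5   0.  -54.7 -35.4] t 5.25
t [ 0.0007 -0.0122 -0.2489] a [-21.96   0.14   0.4 ] rows 4.984677102886565 2.5566226844973405
```

```bash
python3 -m creep '[{"ax":-3,"ay":0,"az":0,"tx":0,"ty":-0.001,"tz":-0.03,"fingers":0.03},{"ax":-7,"ay":0,"az":0,"tx":0,"ty":-0.003,"tz":-0.07,"fingers":0.03},{"ax":-11,"ay":0,"az":0,"tx":0,"ty":-0.005,"tz":-0.11,"fingers":0.03},{"ax":-15,"ay":0,"az":0,"tx":0,"ty":-0.007,"tz":-0.15,"fingers":0.03},{"ax":-18,"ay":0,"az":0,"tx":0,"ty":-0.009,"tz":-0.19,"fingers":0.03}]'
python3 -m creep '[{"ax":-2,"ay":0,"az":0,"tx":0,"ty":-0.012,"tz":-0.02,"fingers":0.03},{"ax":-4,"ay":0,"az":0,"tx":0,"ty":-0.018,"tz":-0.04,"fingers":0.03},{"ax":-4,"ay":0,"az":0,"tx":0,"ty":-0.02,"tz":-0.055,"fingers":0.03},{"ax":-4,"ay":0,"az":0,"tx":0,"ty":-0.02,"tz":-0.055,"fingers":0.03}]'
python3 lg.py
python3 - <<'E'
from h import *
def yaw(a): return np.array([np.cos(np.radians(a)),np.sin(np.radians(a)),0])
go([.5973,.1559,.1146],mk([0,0,-1],yaw(221.8)))
for n in("top","side"):
    c=cap(n); cv2.imwrite(f"pics/{n}2.png",c["pixels"])
E
```

```text
time_s: 5.75
tcp_pos: [0.5731, 0.2076, 0.1121]
eef_rot: [-50.2, 89.9, 77.8]
contact_force: [0.6, -0.2, -0.4]
gripper_width: 0.0454
time_s: 6.15
tcp_pos: [0.6234, 0.1767, 0.1121]
eef_rot: [-56.4, 89.9, 75.3]
contact_force: [-0.4, -0.6, -0.4]
gripper_width: 0.0458
j [ 33.   23.1 -11.3  -0.1 -55.6   8.7] t 6.15
t [-0.0025  0.0333  0.0018] a [-0.13  0.05  0.08] rows 0.6683174608758446 0.019080631235045782
```

View pics/top2.png

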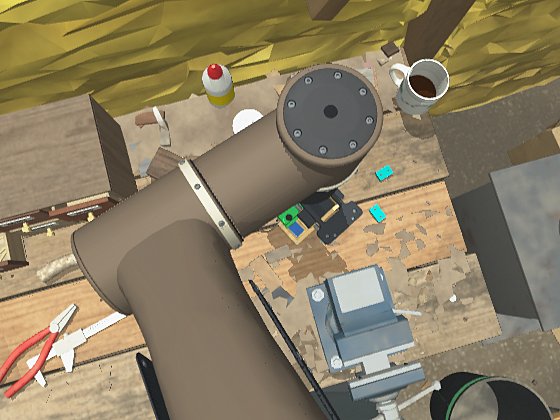

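View pics/side2.png

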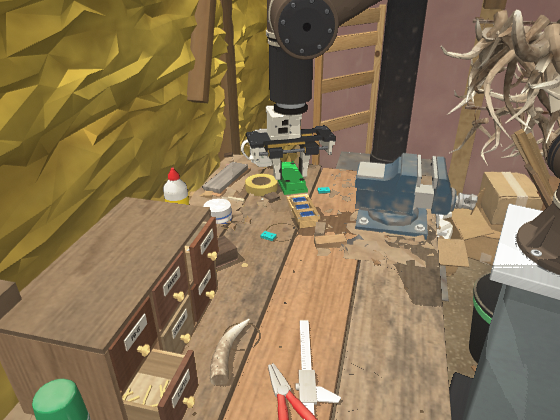

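```bash
python3 -m creep '[{"ax":0,"ay":0,"az":0,"tx":0,"ty":0.015,"tz":0.001,"fingers":0.03},{"ax":0,"ay":0,"az":0,"tx":0.01,"ty":0.0333,"tz":0.0018,"fingers":0.03},{"ax":0,"ay":0,"az":0,"tx":0.03,"ty":0.0333,"tz":0.0018,"fingers":0.03},{"ax":0,"ay":0,"az":0,"tx":0.037,"ty":0.0333,"tz":0.0018,"fingers":0.03},{"ax":0,"ay":0,"az":0,"tx":0.037,"ty":0.0333,"tz":0.0018,"fingers":0.03}]'
python3 -m creep '[{"ax":0,"ay":0,"az":0,"tx":0,"ty":0,"tz":0,"fingers":0.03}]'; python3 lg.py
python3 - <<'E'
from h import *
def yaw(a): return np.array([np.cos(np.radians(a)),np.sin(np.radians(a)),0])
go([.5973,.1559,.0426],mk([0,0,-1],yaw(221.8)))
for n in("top","side"):
    c=cap(n); W=c["W"]; cv2.imwrite(f"pics/{n}3.png",cv2.resize(c["pixels"][150:250,240:380],None,fx=5,fy=5,interpolation=cv2.INTER_CUBIC))
    hsv=cv2.cvtColor(c["pixels"],cv2.COLOR_BGR2HSV)
    g=(hsv[...,0]>50)&(hsv[...,0]<75)&(hsv[...,1]>120)
    g&=c["ok"]&(np.hypot(W[...,0]-.598,W[...,1]-.155)<.1)
    p=W[g]; p=p[(p[:,2]>.02)]
    L=np.array([-.6665,.7455]);N=np.array([-L[1],L[0]])
    q=p[:,:2]-[.5987,.1540]
    print(n,len(p),"len ext",np.percentile(q@L,[0,1,99,100])*1000,"wid",np.percentile(q@N,[0,1,99,100])*1000,"z",np.percentile(p[:,2],[1,50,99]))
E
```

```text
time_s: 6.75
tcp_pos: [0.5963, 0.1578, 0.0756]
eef_rot: [-61.2, 89.9, 70.7]
contact_force: [0.3, 0.6, -0.7]
gripper_width: 0.0458
time_s: 6.85
tcp_pos: [0.5975, 0.1582, 0.0771]
eef_rot: [-88.7, 89.8, 43.2]
contact_force: [0.7, -0.1, -0.1]
gripper_width: 0.0455
j [ 32.9  22.7 -17.5  -0.1 -49.7   9. ] t 6.85
t [ 0.0345  0.0018 -0.0015] a [0.08 0.01 0.23] rows 0.6912083394366473 0.028551419164351506Traceback (most recent call last):
  File "<stdin>", line 12, in <module>
    return _quantile_unchecked(
        a, q, axis, out, overwrite_input, method, keepdims, weights)
    return _ureduce(a,
                    func=_quantile_ureduce_func,
    ...<5 lines>...
                    overwrite_input=overwrite_input,
                    method=method)
    r = func(a, **kwargs)
    result = _quantile(arr,
                       quantiles=q,
    ...<2 lines>...
                       out=out,
                       weights=wgt)
    slices_having_nans = np.isnan(arr[-1, ...])
                                  ~~~^^^^^^^^^
IndexError: index -1 is out of bounds for axis 0 with size 0
```

View pics/top3.png

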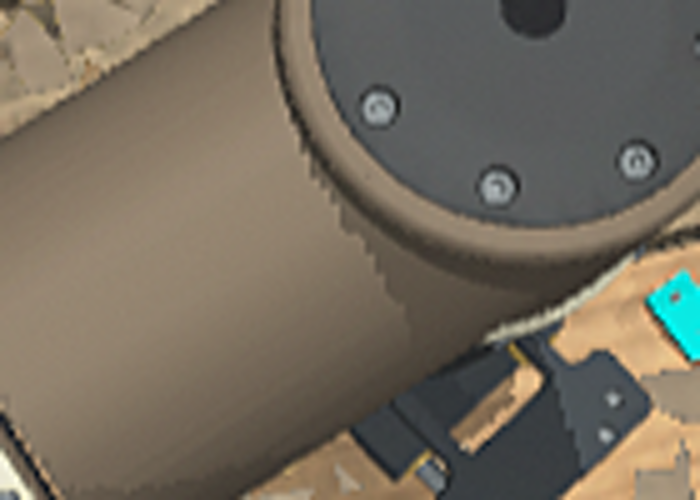

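```bash
cat > ext.py <<'E'
from h import *
import sys
def ext(c,cen,yawdeg,col,zlo=.005,zhi=.3,rad=.1):
    W=c["W"];hsv=cv2.cvtColor(c["pixels"],cv2.COLOR_BGR2HSV);h,s,v=[hsv[...,i] for i in range(3)]
    m={"g":(h>50)&(h<75)&(s>110),"w":(h>14)&(h<27)&(s>60)&(v>170)}[col]
    m=m&c["ok"]&(np.hypot(W[...,0]-cen[0],W[...,1]-cen[1])<rad)&(W[...,2]>zlo)&(W[...,2]<zhi)
    p=W[m];a=np.radians(yawdeg);L=np.array([np.cos(a),np.sin(a)]);N=np.array([-L[1],L[0]])
    if len(p)<20: print(col,"few",len(p));return p
    q=p[:,:2]-np.array(cen)[:2]
    print(col,len(p),"len",(np.percentile(q@L,[0,1,50,99,100])*1000).round(1),"wid",(np.percentile(q@N,[0,1,50,99,100])*1000).round(1),"z",np.percentile(p[:,2],[0,1,50,99,100]).round(4))
    return p
E
python3 - <<'E'
from ext import *
c=cap("side"); cv2.imwrite("pics/side3.png",cv2.resize(c["pixels"][140:250,250:370],None,fx=5,fy=5,interpolation=cv2.INTER_CUBIC))
ext(c,[.5987,.154],131.8,"g"); ext(c,[.5987,.154],131.8,"w",zlo=.012)
# projected box corners for expected tray poses
E
```

```text
g 629 len [-56.8 -52.8  36.8  62.4  64.1] wid [-31.9 -31.2  -5.   21.8  24.8] z [0.0269 0.0631 0.089  0.0923 0.0931]
w 339 len [-56.8 -52.7  54.7  97.7  99.2] wid [-60.3 -30.    2.4  47.7  53.4] z [0.0122 0.0126 0.0258 0.1737 0.1751]
```

View pics/side3.png

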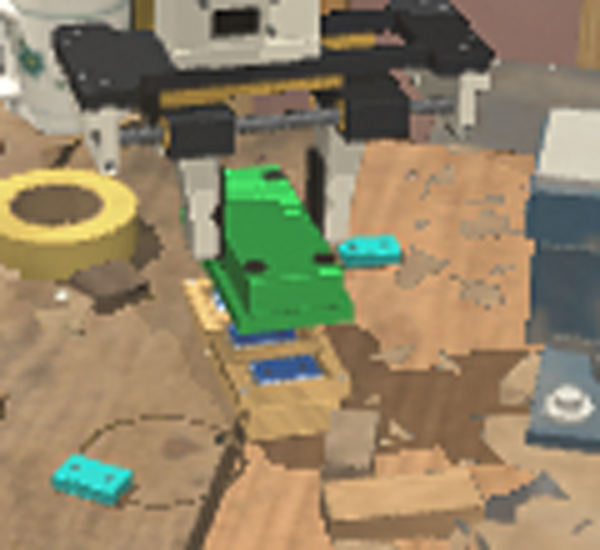

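Run:
```python
from ext import *
c=cap("side");W=c["W"]
hsv=cv2.cvtColor(c["pixels"],cv2.COLOR_BGR2HSV)
a=np.radians(131.8);L=np.array([np.cos(a),np.sin(a)]);N=np.array([-L[1],L[0]])
q=(W[...,:2]-[.5987,.154]);l=q@L*1e3;n=q@N*1e3
g=(hsv[...,0]>50)&(hsv[...,0]<75)&(hsv[...,1]>110)&c["ok"]&(abs(l)<75)&(abs(n)<40)
blu=~g&c["ok"]&(abs(l)<75)&(abs(n)<34)&(W[...,2]>.021)&(W[...,2]<.031)
for nm,m in(("g flange",g&(W[...,2]<.075)&(W[...,2]>.06)),("g top",g&(W[...,2]>.085)),("w top",blu)):
    print(nm,m.sum(),"len",np.percentile(l[m],[0,2,98,100]).round(1),"wid",np.percentile(n[m],[0,2,98,100]).round(1),"z",np.median(W[...,2][m]).round(4))
# rows of top of wood: near end edge in l as a function of n
for nm,m in(("w",blu),("gtop",g&(W[...,2]>.085)),("gflangetop",g&(W[...,2]>.066)&(W[...,2]<.076))):
    for lo in range(-32,32,8):
        k=m&(n>=lo)&(n<lo+8)
        if k.sum()>3: print(nm,lo,k.sum(),l[k].max().round(1))
```

```text
g flange 150 len [-3.2  2.3 62.  62.5] wid [-31.9 -31.7  23.5  24.6] z 0.0697
g top 388 len [-58.6 -51.6  60.9  62.9] wid [-27.  -25.7  18.1  20.2] z 0.0902
w top 391 len [-57.8 -51.3  59.1  73.8] wid [-31.2 -30.5  24.3  27.1] z 0.0266
w -32 86 58.6
w -24 61 59.6
w -16 53 59.4
w -8 45 61.1
w 0 47 58.6
w 8 37 60.7
w 16 50 73.8
w 24 12 57.0
gtop -32 20 60.7
gtop -24 47 61.5
gtop -16 72 62.9
gtop -8 74 61.3
gtop 0 79 62.7
gtop 8 72 61.2
gtop 16 24 59.4
gflangetop -32 55 61.2
gflangetop -24 11 62.3
gflangetop -16 12 60.5
gflangetop -8 10 62.5
gflangetop 0 13 61.6
gflangetop 8 12 61.4
gflangetop 16 14 61.7
```

```bash
python3 -m creep '[{"ax":0,"ay":0,"az":0,"tx":0.005,"ty":0.0015,"tz":-0.0023,"fingers":0.03},{"ax":0,"ay":0,"az":0,"tx":0.015,"ty":0.0015,"tz":-0.0023,"fingers":0.03},{"ax":0,"ay":0,"az":0,"tx":0.025,"ty":0.0015,"tz":-0.0023,"fingers":0.03},{"ax":0,"ay":0,"az":0,"tx":0.029,"ty":0.0015,"tz":-0.0023,"fingers":0.03},{"ax":0,"ay":0,"az":0,"tx":0.029,"ty":0.0015,"tz":-0.0023,"fingers":0.03}]'
python3 -m creep '[{"ax":0,"ay":0,"az":0,"tx":0,"ty":0,"tz":0,"fingers":0.03}]'
python3 -m creep '[{"ax":0,"ay":0,"az":0,"tx":0,"ty":0,"tz":0,"fingers":0.03}]'; python3 lg.py
python3 - <<'E'
from ext import *
def yaw(a): return np.array([np.cos(np.radians(a)),np.sin(np.radians(a)),0])
go([.5973,.1559,.0426],mk([0,0,-1],yaw(221.8)))
c=cap("side");W=c["W"]; cv2.imwrite("pics/side4.png",cv2.resize(c["pixels"][140:250,250:370],None,fx=5,fy=5,interpolation=cv2.INTER_CUBIC))
hsv=cv2.cvtColor(c["pixels"],cv2.COLOR_BGR2HSV)
a=np.radians(131.8);L=np.array([np.cos(a),np.sin(a)]);N=np.array([-L[1],L[0]])
q=(W[...,:2]-[.5987,.154]);l=q@L*1e3;n=q@N*1e3
g=(hsv[...,0]>50)&(hsv[...,0]<75)&(hsv[...,1]>110)&c["ok"]&(abs(l)<75)&(abs(n)<40)
w=~g&c["ok"]&(abs(l)<75)&(abs(n)<34)&(W[...,2]>.005)&(W[...,2]<.026)&(l>40)
for nm,m in(("g flange",g&(W[...,2]<.045)),("w end",w)):
    print(nm,m.sum(),"len",np.percentile(l[m],[0,2,50,98,100]).round(1),"wid",np.percentile(n[m],[0,2,98,100]).round(1),"z",np.percentile(W[...,2][m],[0,50,100]).round(4))
E
```

```text
time_s: 7.5
tcp_pos: [0.5971, 0.1545, 0.0463]
eef_rot: [-61.5, 89.9, 70.3]
contact_force: [-0.4, -0.8, 0.2]
gripper_width: 0.0456
time_s: 7.6
tcp_pos: [0.5978, 0.1549, 0.0475]
eef_rot: [-85.2, 89.8, 46.7]
contact_force: [-0.4, 0.1, -1.0]
gripper_width: 0.0455
time_s: 7.7
tcp_pos: [0.598, 0.155, 0.048]
eef_rot: [-87.9, 89.8, 44.0]
contact_force: [-0.0, 0.4, -0.2]
gripper_width: 0.0456
j [ 32.6  24.6 -19.   -0.1 -46.2   9.3] t 7.7
t [ 0.0054 -0.      0.0011] a [0.05 0.01 0.24] rows 0.10951828907149751 0.029050481820029398
g flange 136 len [-6.3  0.1 55.2 59.6 59.8] wid [-29.9 -29.6  26.1  27.1] z [0.0328 0.0402 0.0448]
w end 157 len [41.7 46.2 56.9 61.8 75. ] wid [-30.3 -29.5  22.2  24.5] z [0.0051 0.0178 0.026 ]
```

View pics/side4.png

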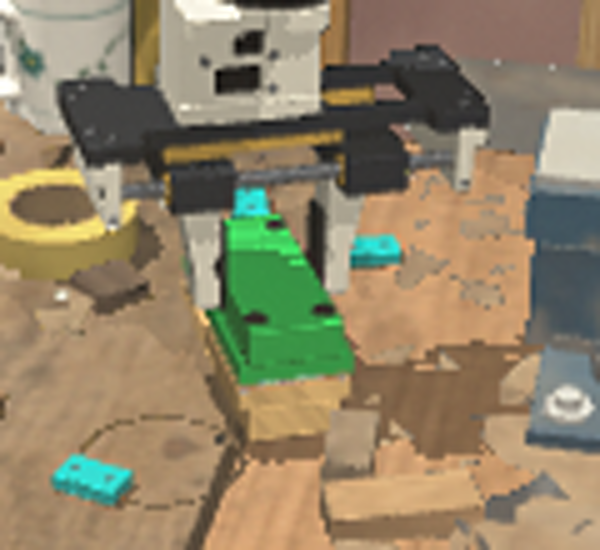

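```bash
python3 -m creep '[{"ax":0,"ay":0,"az":0,"tx":0.002,"ty":0,"tz":0,"fingers":0.03},{"ax":0,"ay":0,"az":0,"tx":0.0035,"ty":0,"tz":0,"fingers":0.03},{"ax":0,"ay":0,"az":0,"tx":0.0045,"ty":0,"tz":0,"fingers":0.03},{"ax":0,"ay":0,"az":0,"tx":0.005,"ty":0,"tz":0,"fingers":0.03},{"ax":0,"ay":0,"az":0,"tx":0.005,"ty":0,"tz":0,"fingers":0.03}]'
python3 -m creep '[{"ax":0,"ay":0,"az":0,"tx":0,"ty":0,"tz":0,"fingers":0.03}]'
python3 -m creep '[{"ax":0,"ay":0,"az":0,"tx":0,"ty":0,"tz":0,"fingers":0.03}]'; python3 lg.py
```

```text
time_s: 8.25
tcp_pos: [0.5978, 0.1549, 0.0427]
eef_rot: [-85.1, 89.8, 46.8]
contact_force: [0.3, -0.1, -0.9]
gripper_width: 0.0459
time_s: 8.35
tcp_pos: [0.5978, 0.1549, 0.0427]
eef_rot: [-84.5, 89.8, 47.3]
contact_force: [0.2, -0.2, -0.3]
gripper_width: 0.0455
time_s: 8.45
tcp_pos: [0.5978, 0.1549, 0.0427]
eef_rot: [-84.9, 89.8, 46.9]
contact_force: [-0.5, -0.9, -0.9]
gripper_width: 0.0459
j [ 32.6  24.9 -19.3  -0.1 -45.6   9.3] t 8.45
```

No contact yet; about 1 mm more.

```bash
python3 -m creep '[{"ax":0,"ay":0,"az":0,"tx":0.0005,"ty":0,"tz":0,"fingers":0.03},{"ax":0,"ay":0,"az":0,"tx":0.001,"ty":0,"tz":0,"fingers":0.03},{"ax":0,"ay":0,"az":0,"tx":0.0012,"ty":0,"tz":0,"fingers":0.03},{"ax":0,"ay":0,"az":0,"tx":0.0012,"ty":0,"tz":0,"fingers":0.03}]'
python3 -m creep '[{"ax":0,"ay":0,"az":0,"tx":0.0005,"ty":0,"tz":0,"fingers":0.03},{"ax":0,"ay":0,"az":0,"tx":0.0008,"ty":0,"tz":0,"fingers":0.03},{"ax":0,"ay":0,"az":0,"tx":0.0008,"ty":0,"tz":0,"fingers":0.03}]'; python3 lg.py
python3 - <<'E'
from ext import *
c=cap("side"); cv2.imwrite("pics/side5.png",cv2.resize(c["pixels"][140:250,250:370],None,fx=5,fy=5,interpolation=cv2.INTER_CUBIC))
print(r.get_state()["contact_force"],r.get_state()["moment"])
E
```

```text
time_s: 8.85
tcp_pos: [0.5982, 0.155, 0.0426]
eef_rot: [-92.6, 89.7, 39.2]
contact_force: [-2.5, 0.3, 7.9]
gripper_width: 0.0455
time_s: 9.15
tcp_pos: [0.5984, 0.1551, 0.0425]
eef_rot: [-96.8, 89.7, 35.1]
contact_force: [-3.6, -0.7, 13.3]
gripper_width: 0.0454
j [ 32.6  25.  -19.3  -0.  -45.4   9.3] t 9.15
[-3.28808949 -0.43151545 13.3388663 ] [-0.34695989  1.79068103  0.01358673]
```

View pics/side5.png

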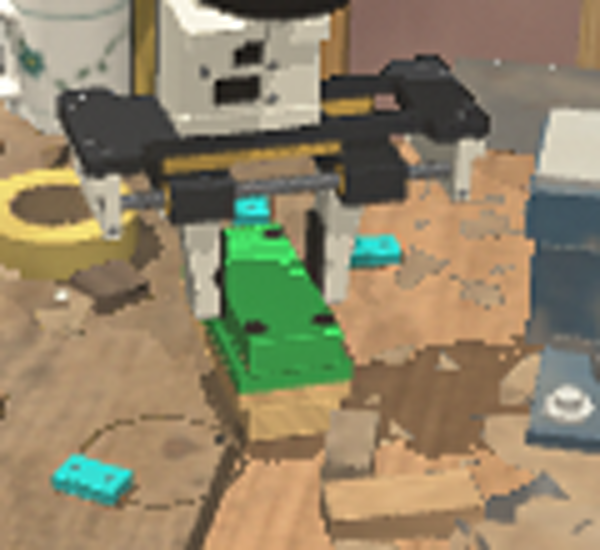

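```bash
python3 -m creep '[{"ax":0,"ay":0,"az":0,"tx":-0.001,"ty":0,"tz":0,"fingers":0.046},{"ax":0,"ay":0,"az":0,"tx":-0.001,"ty":0,"tz":0,"fingers":0.055},{"ax":0,"ay":0,"az":0,"tx":-0.001,"ty":0,"tz":0,"fingers":0.065},{"ax":0,"ay":0,"az":0,"tx":-0.001,"ty":0,"tz":0,"fingers":0.075}]'; python3 lg.py; python3 kin.py
cat > plan.py <<'E'
from h import *
import kin
from scipy.optimize import least_squares
K=np.load("kin.npy");P=K[:14];s4,s6=K[14:]
LO=np.array([-176.03,-82.01,-58.28,-173.87,-174.79,-173.66]);HI=np.array([176.03,121.73,71.71,95.51,-.11,173.66])
def ik(p,Q,q0):
    def f(q):
        a,B=kin.fk(P,q,s4,s6); return np.r_[(a-p)*100,(B.inv()*Q).as_rotvec()*10]
    s=least_squares(f,np.clip(q0,LO+1,HI-1),bounds=(LO,HI),x_scale=30,max_nfev=60)
    return s.x,np.abs(s.fun).max()
def pose(G,eps,th,sg):
    e=np.array([np.cos(np.radians(eps)),np.sin(np.radians(eps)),0]);z=np.array([0,0,1.])
    t=np.radians(th);d=np.sin(t)*e-np.cos(t)*z
    return np.array(G)+.0188*d, mk(d,sg*np.cross(z,e))
def wr(q):
    # j4/5 point, and j6-axis foot point
    _,_,(el,w)=kin.fk(P,q,s4,s6,True)
    a,B=kin.fk(P,q,s4,s6); 
    return el,w,a-B.apply([P[8]-P[6],0,0])
E
cat > scan.py <<'E'
from plan import *
q0=r.get_state()["joints"]
import sys
for S in ([.52,.36],[.58,.25],[.50,.45]):
  for eps in range(-180,180,30):
    for sg in (1,-1):
      out=[];ok=True
      for nm,ths,z in (("A",[10,-20,-50,-80],.13),("B",[30,0,-30,-60],.1)):
        q=q0.copy()
        for th in [0]+ths if ths[0]>20 else ths:
            p,Q=pose([S[0],S[1],z],eps,th,sg); q,e=ik(p,Q,q)
            if e>.05: ok=False;break
            el,w,f=wr(q); out.append((min(w[2],f[2]),np.min(np.minimum(q-LO,HI-q)),q.round(0)))
        if not ok:break
      if ok: print(S,eps,sg,"minz",round(min(o[0] for o in out),3),"marg",round(min(o[1] for o in out),1),"endA",out[3][2],"endB",out[-1][2])
E
python3 scan.py
```

```text
time_s: 9.6
tcp_pos: [0.5977, 0.1549, 0.0414]
eef_rot: [-82.2, 89.8, 49.6]
contact_force: [-0.1, 0.0, -0.2]
gripper_width: 0.064
j [ 32.6  25.  -19.3  -0.1 -45.4   9.3] t 9.6
0.06349676422403697 0.011603073145169396 (-1, -1) [ 0.002   0.1982  0.002   0.7998 -0.0023  0.7998  0.4656  0.7998  0.843
 -0.1918  0.7977 -1.5708 -0.      0.    ]
[0.52, 0.36] -120 -1 minz 0.192 marg 17.8 endA [  -3.   36.  -35. -113.  -72.   72.] endB [  9.  22. -29. -99. -43.  44.]
[0.52, 0.36] -90 -1 minz 0.192 marg 43.1 endA [  3.  38. -13. -86. -81.  50.] endB [ 12.  29. -13. -73. -62.  35.]
[0.52, 0.36] -60 -1 minz 0.192 marg 35.2 endA [ 10.  46.   9. -70. -99.  41.] endB [ 16.  39.   5. -58. -84.  35.]
[0.52, 0.36] -30 -1 minz 0.192 marg 17.3 endA [  19.   55.   29.  -60. -120.   38.] endB [  24.   48.   22.  -46. -104.   41.]
[0.52, 0.36] 0 -1 minz 0.192 marg 0.6 endA [  30.   63.   45.  -49. -139.   43.] endB [  34.   55.   34.  -34. -120.   53.]
[0.52, 0.36] 60 1 minz 0.172 marg 17.8 endA [  55.   66.   31.    7. -135.  -84.] endB [  55.   57.   24.    5. -116.  -85.]
[0.52, 0.36] 60 -1 minz 0.172 mar
[... 2154 characters left out ...]
.185 marg 11.0 endA [  59.   72.   47.    2. -145.  -89.] endB [  59.   63.   37.    1. -124.  -89.]
[0.5, 0.45] 60 -1 minz 0.185 marg 11.0 endA [  59.   72.   47.    2. -145.   91.] endB [  59.   63.   37.    1. -124.   91.]
[0.5, 0.45] 90 1 minz 0.133 marg 39.2 endA [  69.   64.   20.   25. -122.  -72.] endB [  68.   56.   15.   20. -106.  -73.]
[0.5, 0.45] 90 -1 minz 0.133 marg 14.6 endA [  69.   64.   20.   25. -122.  108.] endB [  68.   56.   15.   20. -106.  107.]
[0.5, 0.45] 120 1 minz 0.133 marg 44.9 endA [ 77.  54. -10.  43. -99. -72.] endB [ 75.  47. -11.  38. -84. -68.]
[0.5, 0.45] 150 1 minz 0.169 marg 19.2 endA [ 79.  44. -39.  70. -82. -84.] endB [ 76.  36. -39.  67. -65. -75.]
```

```bash
python3 -m creep '[{"ax":0,"ay":0,"az":0,"tx":0,"ty":0,"tz":0,"fingers":0.0876},{"ax":0,"ay":0,"az":0,"tx":-0.02,"ty":0,"tz":0,"fingers":0.0876},{"ax":0,"ay":0,"az":0,"tx":-0.06,"ty":0,"tz":0.01,"fingers":0.0876},{"ax":0,"ay":0,"az":0,"tx":-0.09,"ty":0,"tz":0.04,"fingers":0.0876},{"ax":0,"ay":0,"az":0,"tx":-0.11,"ty":0,"tz":0.08,"fingers":0.0876}]'
python3 -m creep '[{"ax":0,"ay":0,"az":0,"tx":0,"ty":0,"tz":0.04,"fingers":0.0876},{"ax":0,"ay":0,"az":0,"tx":0,"ty":0.005,"tz":0.08,"fingers":0.0876},{"ax":0,"ay":0,"az":0,"tx":0,"ty":0.01,"tz":0.12,"fingers":0.0876},{"ax":0,"ay":0,"az":0,"tx":0,"ty":0.01,"tz":0.15,"fingers":0.0876}]'; python3 lg.py
python3 - <<'E'
from ext import *
for n in("top","side"):
    c=cap(n); cv2.imwrite(f"pics/{n}6.png",cv2.resize(c["pixels"][140:260,240:380],None,fx=5,fy=5,interpolation=cv2.INTER_CUBIC))
    if n=="top":
        W=c["W"];v,u=np.mgrid[0:420,0:560]
        hsv=cv2.cvtColor(c["pixels"],cv2.COLOR_BGR2HSV)
        near=c["ok"]&(np.hypot(W[...,0]-.599,W[...,1]-.154)<.075)
        g=near&(hsv[...,0]>50)&(hsv[...,0]<75)&(hsv[...,1]>110)
        for nm,m in(("gtop",g&(W[...,2]>.048)),("gfl",g&(W[...,2]>.03)&(W[...,2]<.043)),("wood",near&~g&(W[...,2]>.014)&(W[...,2]<.034)),("all g",g&(W[...,2]>.03))):
            print(nm,m.sum(),rect(W[m][:,:2]) if m.sum()>10 else "",np.median(W[...,2][m]))
E
```

```text
time_s: 10.1
tcp_pos: [0.5449, 0.2144, 0.1538]
eef_rot: [-93.0, 89.7, 38.8]
contact_force: [0.1, 0.4, 1.0]
gripper_width: 0.0876
time_s: 10.5
tcp_pos: [0.4348, 0.3202, 0.1519]
eef_rot: [-80.8, 89.8, 51.1]
contact_force: [0.5, 0.1, -0.9]
gripper_width: 0.0872
j [ 57.2  11.4 -22.6   0.  -55.8 -15.3] t 10.5
gtop 1358 (598.8229370117188, 153.29898071289062, 116.59146118164062, 46.06341552734375, 131.9659309387207) 0.05457868043705501
gfl 262 (598.7416381835938, 153.43917846679688, 115.84056091308594, 55.94357681274414, 131.85727310180664) 0.035404626140346465
wood 42 (571.0582275390625, 152.91049194335938, 115.32064056396484, 45.766380310058594, 103.7061128616333) 0.025587405219531872
all g 1626 (599.0214233398438, 153.55050659179688, 116.40120697021484, 55.906768798828125, 131.4718894958496) 0.05417431904793234
```

View pics/top6.png

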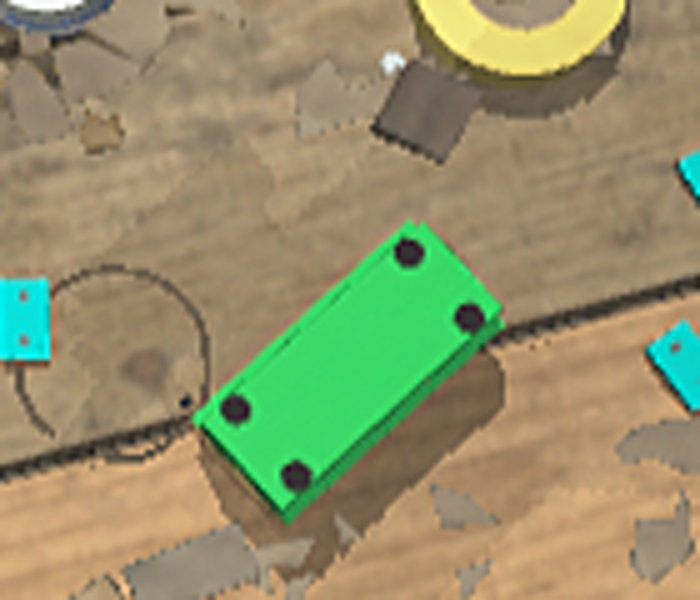

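View pics/side6.png

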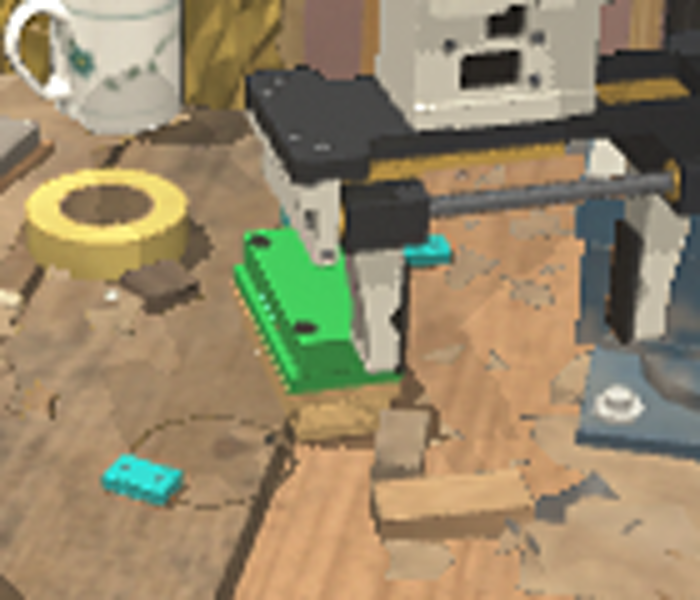

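Run:
```python
from plan import *
eps=-48.2
for z in (.028+.06,):
    p,Q=pose([.5803,.1744,z],eps,15,-1); go(p,Q); print(p)
q=r.get_state()["joints"]
S=[.52,.37]
for nm,G,th in [("A0",[.5803,.1744,.028],15),("lift",[.5803,.1744,.14],15),("mid",[.55,.27,.14],-30),("A1",[*S,.13],-75),("A1",[*S,.086],-75),("B0",[*S,.086],0),("B0",[*S,.086],35),("B",[*S,.12],-10),("B1",[*S,.028],-55)]:
    p,Q=pose(G,eps,th,-1); q,e=ik(p,Q,q); el,w,f=wr(q); print(nm,p.round(3),q.round(0),round(e,3),"el",el.round(2),"w",w.round(2),"f",f.round(2))
c=cap("top");W=c["W"]
for u,v in((100,120),(60,180),(120,150),(30,150)):print(W[v,u].round(2))
```

```text
t [ 0.082  -0.0093 -0.2116] a [ 0.2  15.05  0.29] rows 4.543477931842543 1.7521169005867352
[0.58354321 0.17077266 0.06984059]
A0 [0.584 0.171 0.01 ] [ 42.  25. -38.  31. -31. -27.] 0.0 el [0.19 0.17 0.74] w [0.35 0.31 0.33] f [0.52 0.24 0.37]
lift [0.584 0.171 0.122] [ 43.  17. -29.  21. -46. -17.] 0.0 el [0.13 0.12 0.77] w [0.36 0.34 0.44] f [0.52 0.24 0.49]
mid [0.544 0.277 0.124] [ 26.  28.   3. -30. -76.  26.] 0.0 el [0.26 0.12 0.73] w [0.64 0.3  0.54] f [0.67 0.14 0.45]
A1 [0.508 0.384 0.125] [  15.   47.   16.  -63. -104.   38.] 0.0 el [0.43 0.12 0.61] w [0.81 0.22 0.37] f [0.75 0.11 0.22]
A1 [0.508 0.384 0.081] [  15.   51.   16.  -62. -102.   41.] 0.0 el [0.45 0.12 0.58] w [0.82 0.22 0.32] f [0.75 0.11 0.18]
B0 [0.52  0.37  0.067] [ 53.  25. -15.  -0. -50. -11.] 0.0 el [0.15 0.2  0.74] w [0.37 0.49 0.44] f [0.52 0.37 0.44]
B0 [0.527 0.362 0.071] [ 67.  29. -31.  40. -54. -56.] 0.0 el [0.12 0.27 0.72] w [0.21 0.48 0.32] f [0.38 0.52 0.38]
B [0.518 0.372 0.101] [ 47.  24.  -7. -12. -58.   1.] 0.0 el [0.17 0.18 0.75] w [0.44 0.47 0.51] f [0.56 0.32 0.47]
B1 [0.51  0.381 0.017] [ 22.  45.  10. -51. -84.  40.] 0.0 el [0.4  0.16 0.62] w [0.75 0.29 0.35] f [0.72 0.15 0.23]
[0.75 0.52 0.15]
[0.64 0.57 0.19]
[0.72 0.51 0.06]
[0.69 0.62 0.19]
```

```bash
python3 -m creep '[{"ax":0,"ay":3,"az":0,"tx":0,"ty":-0.002,"tz":-0.04,"fingers":0.0876},{"ax":0,"ay":6,"az":0,"tx":0.005,"ty":-0.004,"tz":-0.085,"fingers":0.0876},{"ax":0,"ay":10,"az":0.1,"tx":0.015,"ty":-0.006,"tz":-0.13,"fingers":0.0876},{"ax":0.1,"ay":14,"az":0.2,"tx":0.025,"ty":-0.008,"tz":-0.175,"fingers":0.0876},{"ax":0.2,"ay":15,"az":0.3,"tx":0.035,"ty":-0.0093,"tz":-0.2116,"fingers":0.0876}]'
python3 -m creep '[{"ax":0,"ay":0,"az":0,"tx":0,"ty":0,"tz":0,"fingers":0.0876},{"ax":0,"ay":0,"az":0,"tx":0,"ty":0,"tz":0,"fingers":0.0876}]'; python3 lg.py
python3 - <<'E'
from plan import *
p,Q=pose([.5803,.1744,.028],-48.2,15,-1); go(p,Q)
E
```

```text
time_s: 11.15
tcp_pos: [0.5856, 0.1658, 0.1157]
eef_rot: [179.4, 74.9, -49.0]
contact_force: [1.3, -0.6, 0.8]
gripper_width: 0.0876
time_s: 11.35
tcp_pos: [0.5851, 0.1663, 0.116]
eef_rot: [179.4, 75.0, -49.1]
contact_force: [0.1, 0.5, 1.0]
gripper_width: 0.0873
j [ 42.9  17.3 -29.8  21.2 -45.5 -16.7] t 11.35
t [ 0.1014 -0.0021  0.0317] a [-0.29  0.02 -0.22] rows 2.1254952455754195 0.0424151866088589
```

```bash
python3 -m creep '[{"ax":-0.3,"ay":0,"az":-0.2,"tx":0.03,"ty":-0.0021,"tz":0.0095,"fingers":0.0876},{"ax":-0.3,"ay":0,"az":-0.2,"tx":0.06,"ty":-0.0021,"tz":0.019,"fingers":0.0876},{"ax":-0.3,"ay":0,"az":-0.2,"tx":0.085,"ty":-0.0021,"tz":0.0265,"fingers":0.0876},{"ax":-0.3,"ay":0,"az":-0.2,"tx":0.099,"ty":-0.0021,"tz":0.031,"fingers":0.0876},{"ax":-0.3,"ay":0,"az":-0.2,"tx":0.1015,"ty":-0.0021,"tz":0.0317,"fingers":0.0876}]'
python3 -m creep '[{"ax":0,"ay":0,"az":0,"tx":0,"ty":0,"tz":0,"fingers":0.0876},{"ax":0,"ay":0,"az":0,"tx":0,"ty":0,"tz":0,"fingers":0.0876}]'; python3 lg.py
python3 - <<'E'
from plan import *
p,Q=pose([.5803,.1744,.028],-48.2,15,-1); go(p,Q)
c=cap("side"); cv2.imwrite("pics/side7.png",cv2.resize(c["pixels"][140:260,240:380],None,fx=5,fy=5,interpolation=cv2.INTER_CUBIC))
E
```

```text
time_s: 11.85
tcp_pos: [0.5825, 0.1723, 0.0091]
eef_rot: [179.7, 75.0, -48.3]
contact_force: [0.9, -0.5, -0.5]
gripper_width: 0.0873
time_s: 12.05
tcp_pos: [0.5841, 0.1734, 0.0117]
eef_rot: [-179.3, 75.0, -47.4]
contact_force: [0.1, -0.0, 0.3]
gripper_width: 0.0876
j [ 42.1  24.7 -38.3  30.6 -30.5 -27.2] t 12.05
t [ 0.0022  0.0022 -0.001 ] a [0.12 0.01 0.21] rows 0.06486645110662273 0.028631246236378357
```

View pics/side7.png

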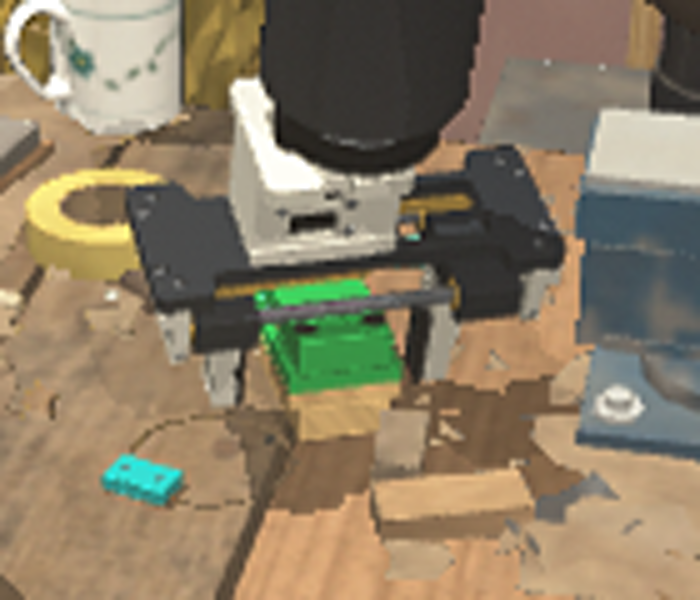

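```bash
python3 -m creep '[{"ax":0,"ay":0,"az":0.2,"tx":0.002,"ty":0.002,"tz":-0.001,"fingers":0.08},{"ax":0,"ay":0,"az":0.2,"tx":0.002,"ty":0.002,"tz":-0.001,"fingers":0.07},{"ax":0,"ay":0,"az":0.2,"tx":0.002,"ty":0.002,"tz":-0.001,"fingers":0.06},{"ax":0,"ay":0,"az":0.2,"tx":0.002,"ty":0.002,"tz":-0.001,"fingers":0.05},{"ax":0,"ay":0,"az":0.2,"tx":0.002,"ty":0.002,"tz":-0.001,"fingers":0.045}]' 50
python3 -m creep '[{"ax":0,"ay":0,"az":0,"tx":0,"ty":0,"tz":0,"fingers":0.045},{"ax":0,"ay":0,"az":0,"tx":0,"ty":0,"tz":0,"fingers":0.045},{"ax":0,"ay":0,"az":0,"tx":0,"ty":0,"tz":0,"fingers":0.045},{"ax":0,"ay":0,"az":0,"tx":0,"ty":0,"tz":0,"fingers":0.045}]'; python3 lg.py
python3 - <<'E'
from plan import *
p,Q=pose([.5803,.1744,.028],-48.2,15,-1); go(p,Q)
E
```

```text
time_s: 12.6
tcp_pos: [0.5831, 0.1703, 0.0089]
eef_rot: [179.6, 75.0, -48.5]
contact_force: [0.1, -0.1, 0.9]
gripper_width: 0.0556
time_s: 13.0
tcp_pos: [0.583, 0.1703, 0.0089]
eef_rot: [179.6, 75.0, -48.5]
contact_force: [1.2, -0.6, 2.0]
gripper_width: 0.0559
j [ 41.9  24.9 -38.5  30.8 -30.4 -27.2] t 13.0
t [-0.0009 -0.0007 -0.0002] a [ 0.13  0.02 -0.08] rows 0.022848898573859782 0.017533736526513733
```

```bash
cat > rows.py <<'E'
from plan import *
def rows(targets,eps=-48.2,sg=-1,start=None):
    "targets: list of (G,theta); prints per 5-row call, tool-frame shift/turn relative to call-begin pose"
    p0,Q0=tool() if start is None else pose(*start[0:1],eps,start[1],sg)
    for i,(G,th) in enumerate(targets):
        p,Q=pose(G,eps,th,sg)
        t=Q0.inv().apply(p-p0);a=(Q0.inv()*Q).as_rotvec(degrees=True)
        print(i%5,"t",t.round(4),"a",a.round(1))
        if i%5==4: p0,Q0=p,Q; print()
E
python3 - <<'E'
from rows import *
A=np.array([.5803,.1744,.028]);S=np.array([.52,.37,.13])
T=[(A+[0,0,h],15) for h in (.005,.02,.045,.07,.09)]
B=A+[0,0,.11]
n=20
for k in range(1,n+1):
    f=k/n; G=B+(S-B)*f
    T.append((G,15-90*f))
rows(T)
E
```

```text
0 t [-0.0057 -0.0007 -0.0015] a [ 0.1  0.  -0.1]
1 t [-0.0202 -0.0007 -0.0054] a [ 0.1  0.  -0.1]
2 t [-0.0444 -0.0006 -0.0118] a [ 0.1  0.  -0.1]
3 t [-0.0685 -0.0006 -0.0183] a [ 0.1  0.  -0.1]
4 t [-0.0878 -0.0005 -0.0235] a [ 0.1  0.  -0.1]

0 t [-0.0214 -0.0043  0.0054] a [-0.  -4.5 -0. ]
1 t [-0.0236 -0.0085  0.0159] a [-0. -9. -0.]
2 t [-0.0259 -0.0128  0.0265] a [ -0.  -13.5   0. ]
3 t [-0.0283 -0.0171  0.037 ] a [ -0. -18.  -0.]
4 t [-0.0309 -0.0214  0.0475] a [ -0.  -22.5  -0. ]

0 t [ 0.0016 -0.0043  0.0106] a [ 0.  -4.5  0. ]
1 t [ 0.003  -0.0085  0.0213] a [ 0. -9.  0.]
2 t [ 0.0043 -0.0128  0.0319] a [  0.  -13.5   0. ]
3 t [ 0.0055 -0.0171  0.0425] a [  0. -18.   0.]
4 t [ 0.0066 -0.0214  0.053 ] a [  0.  -22.5  -0. ]

0 t [ 0.0049 -0.0043  0.0093] a [ 0.  -4.5  0. ]
1 t [ 0.0098 -0.0085  0.0186] a [-0. -9.  0.]
2 t [ 0.0145 -0.0128  0.028 ] a [  0.  -13.5   0. ]
3 t [ 0.0191 -0.0171  0.0372] a [  0. -18.   0.]
4 t [ 0.0236 -0.0214  0.0465] a [ -0.  -22.5   0. ]

0 t [ 0.0076 -0.0043  0.0068] a [ 0.  -4.5 -0. ]
1 t [ 0.015  -0.0085  0.0136] a [ 0. -9.  0.]
2 t [ 0.0223 -0.0128  0.0204] a [  0.  -13.5  -0. ]
3 t [ 0.0296 -0.0171  0.0272] a [ -0. -18.   0.]
4 t [ 0.0367 -0.0214  0.0339] a [  0.  -22.5  -0. ]
```

```bash
python3 -m creep '[{"ax":0,"ay":0,"az":0,"tx":-0.006,"ty":0,"tz":-0.0015,"fingers":0.045},{"ax":0,"ay":0,"az":0,"tx":-0.02,"ty":0,"tz":-0.0054,"fingers":0.045},{"ax":0,"ay":0,"az":0,"tx":-0.044,"ty":0,"tz":-0.0118,"fingers":0.045},{"ax":0,"ay":0,"az":0,"tx":-0.068,"ty":0,"tz":-0.0183,"fingers":0.045},{"ax":0,"ay":0,"az":0,"tx":-0.088,"ty":0,"tz":-0.0235,"fingers":0.045}]'
python3 -m creep '[{"ax":0,"ay":-4.5,"az":0,"tx":-0.021,"ty":-0.004,"tz":0.0054,"fingers":0.045},{"ax":0,"ay":-9,"az":0,"tx":-0.0236,"ty":-0.0085,"tz":0.016,"fingers":0.045},{"ax":0,"ay":-13.5,"az":0,"tx":-0.026,"ty":-0.0128,"tz":0.0265,"fingers":0.045},{"ax":0,"ay":-18,"az":0,"tx":-0.028,"ty":-0.017,"tz":0.037,"fingers":0.045},{"ax":0,"ay":-22.5,"az":0,"tx":-0.031,"ty":-0.0214,"tz":0.0475,"fingers":0.045}]'; python3 lg.py
python3 - <<'E'
from ext import *
c=cap("side"); cv2.imwrite("pics/side8.png",cv2.resize(c["pixels"][90:260,200:400],None,fx=3.5,fy=3.5,interpolation=cv2.INTER_CUBIC))
E
```

```text
time_s: 13.5
tcp_pos: [0.5825, 0.1702, 0.1009]
eef_rot: [179.4, 75.1, -48.7]
contact_force: [0.2, 0.2, -2.4]
gripper_width: 0.0556
time_s: 14.0
tcp_pos: [0.562, 0.2258, 0.1177]
eef_rot: [0.8, 82.2, 132.8]
contact_force: [0.1, -0.5, -2.6]
gripper_width: 0.0559
j [ 35.1  21.1 -10.4  -8.9 -59.8  11.4] t 14.0
```

View pics/side8.png

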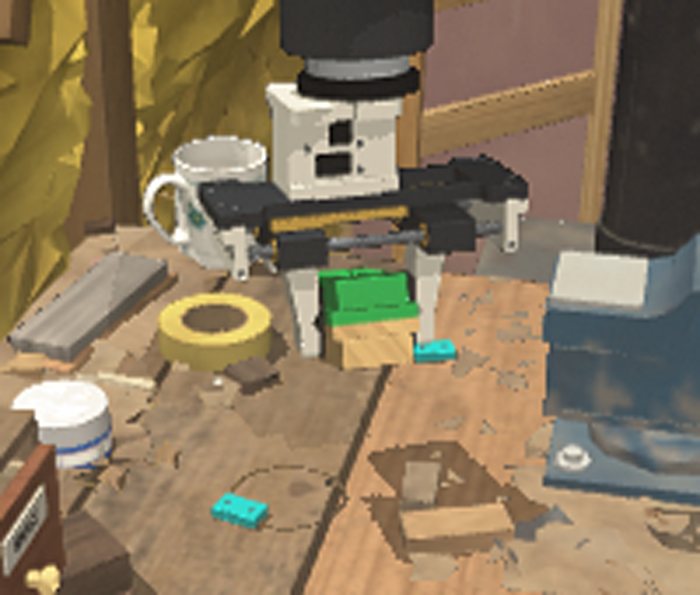

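```bash
python3 -m creep '[{"ax":0,"ay":-4.5,"az":0,"tx":0.0016,"ty":-0.0043,"tz":0.0106,"fingers":0.045},{"ax":0,"ay":-9,"az":0,"tx":0.003,"ty":-0.0085,"tz":0.0213,"fingers":0.045},{"ax":0,"ay":-13.5,"az":0,"tx":0.0043,"ty":-0.0128,"tz":0.032,"fingers":0.045},{"ax":0,"ay":-18,"az":0,"tx":0.0055,"ty":-0.017,"tz":0.0425,"fingers":0.045},{"ax":0,"ay":-22.5,"az":0,"tx":0.0066,"ty":-0.0214,"tz":0.053,"fingers":0.045}]'
python3 -m creep '[{"ax":0,"ay":-4.5,"az":0,"tx":0.0049,"ty":-0.0043,"tz":0.0093,"fingers":0.045},{"ax":0,"ay":-9,"az":0,"tx":0.0098,"ty":-0.0085,"tz":0.0186,"fingers":0.045},{"ax":0,"ay":-13.5,"az":0,"tx":0.0145,"ty":-0.0128,"tz":0.028,"fingers":0.045},{"ax":0,"ay":-18,"az":0,"tx":0.019,"ty":-0.017,"tz":0.0372,"fingers":0.045},{"ax":0,"ay":-22.5,"az":0,"tx":0.0236,"ty":-0.0214,"tz":0.0465,"fingers":0.045}]'
python3 -m creep '[{"ax":0,"ay":-4.5,"az":0,"tx":0.0076,"ty":-0.0043,"tz":0.0068,"fingers":0.045},{"ax":0,"ay":-9,"az":0,"tx":0.015,"ty":-0.0085,"tz":0.0136,"fingers":0.045},{"ax":0,"ay":-13.5,"az":0,"tx":0.0223,"ty":-0.0128,"tz":0.0204,"fingers":0.045},{"ax":0,"ay":-18,"az":0,"tx":0.0296,"ty":-0.017,"tz":0.0272,"fingers":0.045},{"ax":0,"ay":-22.5,"az":0,"tx":0.0367,"ty":-0.0214,"tz":0.034,"fingers":0.045}]'
python3 -m creep '[{"ax":0,"ay":0,"az":0,"tx":0,"ty":0,"tz":0,"fingers":0.045},{"ax":0,"ay":0,"az":0,"tx":0,"ty":0,"tz":0,"fingers":0.045}]';python3 lg.py
python3 - <<'E'
from rows import *
p,Q=pose([.52,.37,.09],-48.2,-75,-1); go(p,Q)
for n in("top","side"):
    c=cap(n); cv2.imwrite(f"pics/{n}9.png",c["pixels"])
E
```

```text
time_s: 14.55
tcp_pos: [0.5427, 0.279, 0.1178]
eef_rot: [0.3, 59.9, 132.2]
contact_force: [-0.3, 0.3, -3.0]
gripper_width: 0.0557
time_s: 15.05
tcp_pos: [0.5239, 0.3317, 0.1203]
eef_rot: [0.3, 37.4, 132.1]
contact_force: [0.0, 0.3, -1.4]
gripper_width: 0.0557
time_s: 15.55
tcp_pos: [0.5066, 0.3831, 0.1245]
eef_rot: [0.3, 14.9, 132.0]
contact_force: [0.8, 0.0, -1.8]
gripper_width: 0.0557
time_s: 15.75
tcp_pos: [0.5068, 0.3826, 0.1239]
eef_rot: [0.3, 15.1, 132.0]
contact_force: [0.4, -0.7, -1.5]
gripper_width: 0.0552
j [  15.1   47.4   16.6  -62.5 -104.    37.5] t 15.75
t [ 0.0101 -0.0016 -0.0374] a [-0.24 -0.13 -0.18] rows 0.7757927866000053 0.038115290201721025
```

View pics/side9.png

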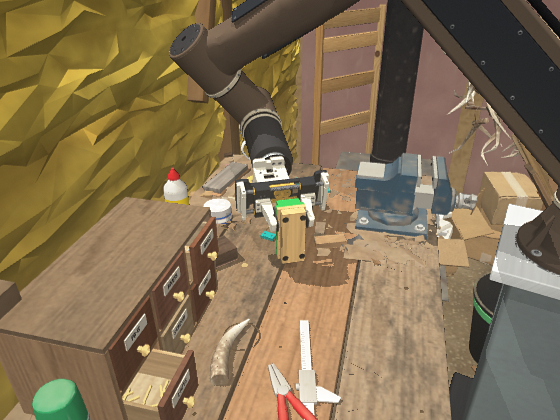

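View pics/top9.png

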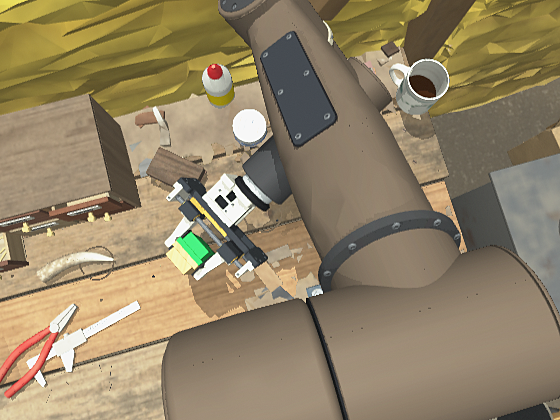

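```bash
python3 -m creep '[{"ax":0,"ay":0,"az":0,"tx":0.002,"ty":0,"tz":-0.007,"fingers":0.045},{"ax":0,"ay":0,"az":0,"tx":0.005,"ty":0,"tz":-0.018,"fingers":0.045},{"ax":0,"ay":-0.1,"az":0,"tx":0.008,"ty":0,"tz":-0.029,"fingers":0.045},{"ax":0,"ay":-0.1,"az":0,"tx":0.0095,"ty":0,"tz":-0.036,"fingers":0.045},{"ax":0,"ay":-0.1,"az":0,"tx":0.0105,"ty":0,"tz":-0.0388,"fingers":0.045}]'
python3 -m creep '[{"ax":0,"ay":0,"az":0,"tx":0,"ty":0,"tz":0,"fingers":0.045},{"ax":0,"ay":0,"az":0,"tx":0,"ty":0,"tz":0,"fingers":0.045}]';python3 lg.py; python3 -c "
from h import *
print(tool()[0])"
```

```text
time_s: 16.35
tcp_pos: [0.5065, 0.383, 0.0833]
eef_rot: [0.3, 14.8, 132.0]
contact_force: [-0.1, 0.5, -3.0]
gripper_width: 0.0556
time_s: 16.55
tcp_pos: [0.5071, 0.3832, 0.085]
eef_rot: [0.1, 14.9, 131.9]
contact_force: [0.3, 0.5, -1.8]
gripper_width: 0.0557
j [  15.2   50.5   16.6  -62.2 -102.5   40.5] t 16.55
[0.50706127 0.38321052 0.08496354]
```

```bash
python3 -m creep '[{"ax":0,"ay":0,"az":0,"tx":0.0003,"ty":0,"tz":-0.001,"fingers":0.045},{"ax":0,"ay":0,"az":0,"tx":0.0005,"ty":0,"tz":-0.002,"fingers":0.045},{"ax":0,"ay":0,"az":0,"tx":0.0008,"ty":0,"tz":-0.003,"fingers":0.045},{"ax":0,"ay":0,"az":0,"tx":0.0008,"ty":0,"tz":-0.003,"fingers":0.045},{"ax":0,"ay":0,"az":0,"tx":0.0008,"ty":0,"tz":-0.003,"fingers":0.045}]'
python3 -m creep '[{"ax":0,"ay":0,"az":0,"tx":0.0002,"ty":0,"tz":-0.0008,"fingers":0.045},{"ax":0,"ay":0,"az":0,"tx":0.0002,"ty":0,"tz":-0.0008,"fingers":0.045},{"ax":0,"ay":0,"az":0,"tx":0.0002,"ty":0,"tz":-0.0008,"fingers":0.045}]';python3 lg.py
```

```text
time_s: 17.05
tcp_pos: [0.5069, 0.3832, 0.082]
eef_rot: [0.1, 14.9, 131.9]
contact_force: [-0.1, -0.5, -1.8]
gripper_width: 0.0554
time_s: 17.35
tcp_pos: [0.5069, 0.3833, 0.0818]
eef_rot: [0.1, 14.8, 131.9]
contact_force: [-0.8, -0.6, 3.4]
gripper_width: 0.0555
j [  15.2   50.8   16.6  -62.1 -102.4   40.7] t 17.35
```

```bash
python3 -m creep '[{"ax":0,"ay":0,"az":0,"tx":0,"ty":0,"tz":0,"fingers":0.057},{"ax":0,"ay":0,"az":0,"tx":0,"ty":0,"tz":0,"fingers":0.06},{"ax":0,"ay":0,"az":0,"tx":0,"ty":0,"tz":0,"fingers":0.065},{"ax":0,"ay":0,"az":0,"tx":0,"ty":0,"tz":0,"fingers":0.075},{"ax":0,"ay":0,"az":0,"tx":0,"ty":0,"tz":0,"fingers":0.0876}]'
python3 -m creep '[{"ax":0,"ay":0,"az":0,"tx":0,"ty":0,"tz":0,"fingers":0.0876},{"ax":0,"ay":0,"az":0,"tx":0,"ty":0,"tz":0,"fingers":0.0876}]';python3 lg.py
python3 - <<'E'
from ext import *
for n in("top","side"):
    c=cap(n); cv2.imwrite(f"pics/{n}10.png",cv2.resize(c["pixels"][170:290,220:340] if n=="side" else c["pixels"][170:310,130:300],None,fx=4.5,fy=4.5,interpolation=cv2.INTER_CUBIC))
E
```

```text
time_s: 17.85
tcp_pos: [0.5069, 0.3832, 0.0809]
eef_rot: [0.1, 14.9, 131.9]
contact_force: [0.6, -0.7, -0.6]
gripper_width: 0.0759
time_s: 18.05
tcp_pos: [0.5069, 0.3832, 0.081]
eef_rot: [0.1, 14.9, 131.9]
contact_force: [-0.5, 0.3, -0.4]
gripper_width: 0.0861
j [  15.2   50.8   16.5  -62.1 -102.4   40.7] t 18.05
```

View pics/side10.png

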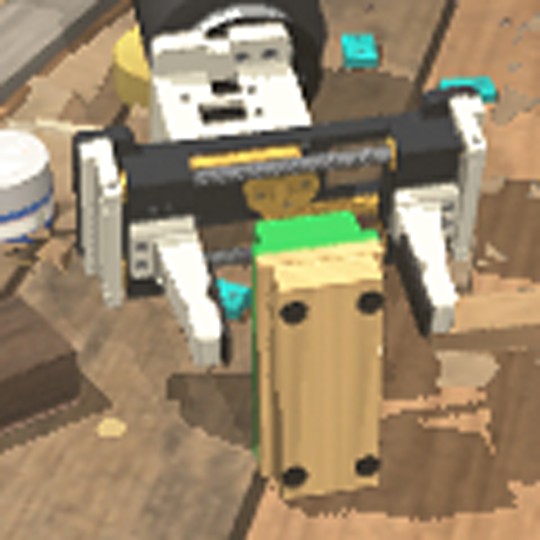

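View pics/top10.png

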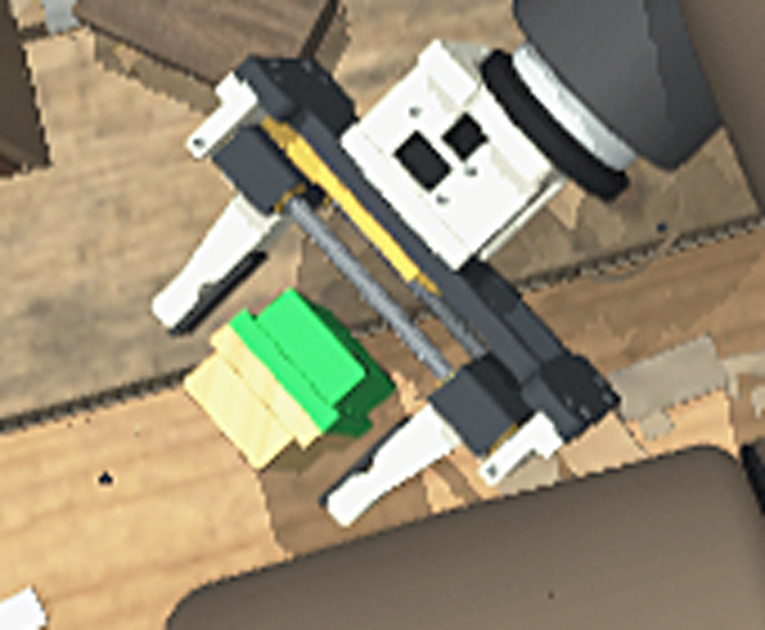

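Run:
```python
from rows import *
e=np.array([np.cos(np.radians(-48.2)),np.sin(np.radians(-48.2)),0]);z=np.array([0,0,1.])
G=np.array([.519,.3697,.086]); d=np.sin(np.radians(35))*e-np.cos(np.radians(35))*z
T=[(G+.012*e,-75),(G+.03*e,-75),(G+.035*e+.03*z,-75),(G+.035*e+.07*z,-72),(G+.035*e+.11*z,-65),
 (G+.03*e+.14*z,-57),(G+.02*e+.15*z,-49),(G+.01*e+.15*z,-41),(G+.15*z,-33),(G+.15*z,-25)]
A=G-.12*d
for k in range(1,11): f=k/10; T.append(((G+.15*z)*(1-f)+A*f,-25+60*f))
rows(T)
```

```text
0 t [-0.0116 -0.     -0.003 ] a [-0.1  0.1 -0.1]
1 t [-0.029   0.     -0.0076] a [-0.1  0.1 -0.1]
2 t [-0.0415  0.0001  0.0201] a [-0.1  0.1 -0.1]
3 t [-0.0518  0.0002  0.0578] a [-0.1  3.1 -0.1]
4 t [-0.0623  0.0003  0.0942] a [-0.1 10.1 -0.1]

0 t [-0.0083  0.      0.0267] a [-0.  8.  0.]
1 t [-0.004   0.      0.0374] a [ 0. 16. -0.]
2 t [0.0041 0.     0.0392] a [-0. 24.  0.]
3 t [0.012  0.     0.0411] a [-0. 32.  0.]
4 t [ 0.0104 -0.      0.039 ] a [ 0. 40. -0.]

0 t [ 0.0075 -0.      0.0021] a [-0.  6.  0.]
1 t [0.0148 0.     0.0042] a [ 0. 12.  0.]
2 t [0.0219 0.     0.0063] a [-0. 18.  0.]
3 t [ 0.0288 -0.      0.0086] a [-0. 24.  0.]
4 t [0.0355 0.     0.0109] a [-0. 30.  0.]

0 t [ 0.0044 -0.      0.0053] a [ 0.  6. -0.]
1 t [ 0.0087 -0.      0.0107] a [ 0. 12. -0.]
2 t [ 0.0127 -0.      0.0161] a [ 0. 18. -0.]
3 t [ 0.0166 -0.      0.0216] a [-0. 24. -0.]
4 t [ 0.0202 -0.      0.0271] a [ 0. 30. -0.]
```

```bash
python3 -m creep '[{"ax":0,"ay":0,"az":0,"tx":-0.0116,"ty":0,"tz":-0.003,"fingers":0.0876},{"ax":0,"ay":0,"az":0,"tx":-0.029,"ty":0,"tz":-0.0076,"fingers":0.0876},{"ax":0,"ay":0,"az":0,"tx":-0.0415,"ty":0,"tz":0.02,"fingers":0.0876},{"ax":0,"ay":3,"az":0,"tx":-0.052,"ty":0,"tz":0.058,"fingers":0.0876},{"ax":0,"ay":10,"az":0,"tx":-0.0623,"ty":0,"tz":0.094,"fingers":0.0876}]'
python3 -m creep '[{"ax":0,"ay":8,"az":0,"tx":-0.0083,"ty":0,"tz":0.0267,"fingers":0.0876},{"ax":0,"ay":16,"az":0,"tx":-0.004,"ty":0,"tz":0.0374,"fingers":0.0876},{"ax":0,"ay":24,"az":0,"tx":0.004,"ty":0,"tz":0.039,"fingers":0.0876},{"ax":0,"ay":32,"az":0,"tx":0.012,"ty":0,"tz":0.041,"fingers":0.0876},{"ax":0,"ay":40,"az":0,"tx":0.0104,"ty":0,"tz":0.039,"fingers":0.0876}]'; python3 lg.py
python3 -m creep '[{"ax":0,"ay":6,"az":0,"tx":0.0075,"ty":0,"tz":0.002,"fingers":0.0876},{"ax":0,"ay":12,"az":0,"tx":0.0148,"ty":0,"tz":0.0042,"fingers":0.0876},{"ax":0,"ay":18,"az":0,"tx":0.022,"ty":0,"tz":0.0063,"fingers":0.0876},{"ax":0,"ay":24,"az":0,"tx":0.0288,"ty":0,"tz":0.0086,"fingers":0.0876},{"ax":0,"ay":30,"az":0,"tx":0.0355,"ty":0,"tz":0.011,"fingers":0.0876}]'
python3 -m creep '[{"ax":0,"ay":6,"az":0,"tx":0.0044,"ty":0,"tz":0.0053,"fingers":0.0876},{"ax":0,"ay":12,"az":0,"tx":0.0087,"ty":0,"tz":0.0107,"fingers":0.0876},{"ax":0,"ay":18,"az":0,"tx":0.0127,"ty":0,"tz":0.016,"fingers":0.0876},{"ax":0,"ay":24,"az":0,"tx":0.0166,"ty":0,"tz":0.0216,"fingers":0.0876},{"ax":0,"ay":30,"az":0,"tx":0.02,"ty":0,"tz":0.027,"fingers":0.0876}]'
python3 -m creep '[{"ax":0,"ay":0,"az":0,"tx":0,"ty":0,"tz":0,"fingers":0.0876},{"ax":0,"ay":0,"az":0,"tx":0,"ty":0,"tz":0,"fingers":0.0876}]'; python3 lg.py
python3 - <<'E'
from rows import *
p,Q=pose([.519,.3697,.086],-48.2,35,-1); go(p,Q)
from ext import *
for n in("top","side"):
    c=cap(n); cv2.imwrite(f"pics/{n}11.png",c["pixels"])
E
```

```text
time_s: 18.65
tcp_pos: [0.5327, 0.3534, 0.185]
eef_rot: [0.6, 24.8, 131.9]
contact_force: [1.8, 0.1, 0.7]
gripper_width: 0.0874
time_s: 19.15
tcp_pos: [0.5155, 0.3756, 0.2213]
eef_rot: [-0.3, 65.2, 131.6]
contact_force: [-1.3, -1.0, -1.1]
gripper_width: 0.0877
j [ 37.5  21.5   7.1 -25.2 -78.7  10.1] t 19.15
time_s: 19.65
tcp_pos: [0.4985, 0.3946, 0.1928]
eef_rot: [-179.7, 84.9, -47.9]
contact_force: [0.4, -0.8, -0.7]
gripper_width: 0.0877
time_s: 20.15
tcp_pos: [0.4814, 0.4135, 0.1703]
eef_rot: [-180.0, 54.9, -48.1]
contact_force: [0.4, -0.6, 0.4]
gripper_width: 0.0876
time_s: 20.35
tcp_pos: [0.4807, 0.4132, 0.1688]
eef_rot: [179.7, 55.1, -48.4]
contact_force: [-0.1, -0.6, -0.1]
gripper_width: 0.0876
j [ 73.8  24.9 -21.4  31.6 -67.5 -50.4] t 20.35
t [ 0.1198  0.0002 -0.0002] a [ 0.17  0.11 -0.12] rows 2.396929095410086 0.026772540374310698
```

View pics/side11.png

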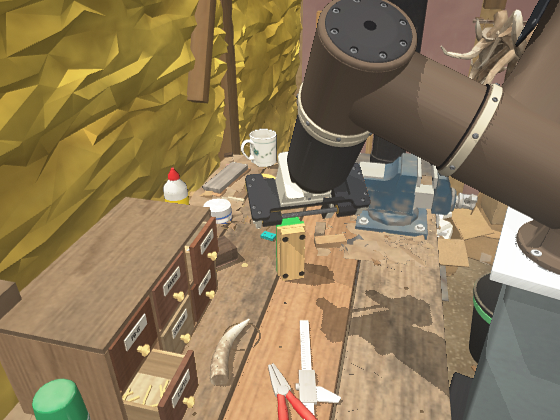

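View pics/top11.png

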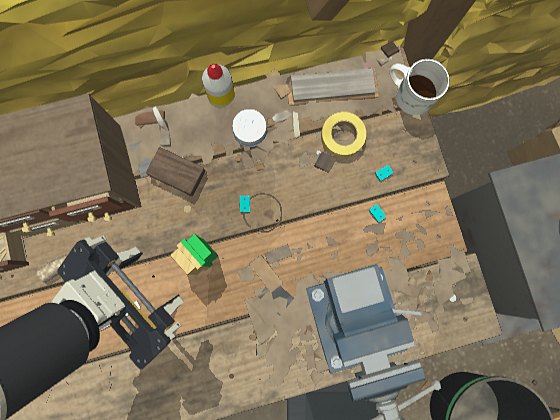

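Run:
```python
from h import *
c=cap("top");W=c["W"];v,u=np.mgrid[0:420,0:560]
m=c["ok"]&(abs(u-193)<25)&(abs(v-253)<25)&(W[...,2]>.105)&(W[...,2]<.125)
hsv=cv2.cvtColor(c["pixels"],cv2.COLOR_BGR2HSV)
print(m.sum(),rect(W[m][:,:2]),np.median(W[m][:,2]))
g=m&(hsv[...,0]>50)&(hsv[...,0]<75)
print("g",rect(W[g][:,:2]),"w",rect(W[m&~g][:,:2]),np.median(W[g][:,2]),np.median(W[m&~g][:,2]))
```

```text
935 (519.3135986328125, 368.7061462402344, 56.320125579833984, 56.2834587097168, 41.75230407714844) 0.11446697694874326
g (528.6112060546875, 357.708251953125, 55.609371185302734, 27.626407623291016, 41.562374114990234) w (510.2518615722656, 379.25164794921875, 55.88595199584961, 28.499135971069336, 41.45134735107422) 0.11444141687550016 0.11453502620137983
```

```bash
python3 -m creep '[{"ax":0.1,"ay":0.1,"az":0,"tx":0.03,"ty":0,"tz":0,"fingers":0.0876},{"ax":0.1,"ay":0.1,"az":0,"tx":0.06,"ty":0,"tz":0,"fingers":0.0876},{"ax":0.1,"ay":0.1,"az":0,"tx":0.09,"ty":0,"tz":0,"fingers":0.0876},{"ax":0.1,"ay":0.1,"az":0,"tx":0.11,"ty":0,"tz":0,"fingers":0.0876},{"ax":0.1,"ay":0.1,"az":0,"tx":0.119,"ty":0,"tz":0,"fingers":0.0876}]'
python3 -m creep '[{"ax":0,"ay":0,"az":0,"tx":0,"ty":0,"tz":0,"fingers":0.0876},{"ax":0,"ay":0,"az":0,"tx":0,"ty":0,"tz":0,"fingers":0.0876},{"ax":0,"ay":0,"az":0,"tx":0,"ty":0,"tz":0,"fingers":0.0876}]'; python3 lg.py
python3 - <<'E'
from rows import *
p,Q=pose([.519,.3695,.086],-48.2,35,-1); go(p,Q)
E
```

```text
time_s: 21.0
tcp_pos: [0.5266, 0.3602, 0.0711]
eef_rot: [179.8, 55.0, -48.5]
contact_force: [-0.2, 0.0, 0.2]
gripper_width: 0.0874
time_s: 21.3
tcp_pos: [0.5259, 0.3635, 0.0728]
eef_rot: [-179.9, 55.1, -48.1]
contact_force: [0.1, -0.5, -0.6]
gripper_width: 0.0875
j [ 67.1  29.3 -30.9  39.9 -53.9 -56.2] t 21.3
t [ 0.0028  0.0012 -0.0001] a [0.   0.07 0.07] rows 0.06120273531368647 0.011183260745492194
```

Fine. Trim 2 mm and close.

```bash
python3 -m creep '[{"ax":0,"ay":0,"az":0,"tx":0.002,"ty":0.001,"tz":0,"fingers":0.08},{"ax":0,"ay":0,"az":0,"tx":0.002,"ty":0.001,"tz":0,"fingers":0.075},{"ax":0,"ay":0,"az":0,"tx":0.002,"ty":0.001,"tz":0,"fingers":0.07},{"ax":0,"ay":0,"az":0,"tx":0.002,"ty":0.001,"tz":0,"fingers":0.065},{"ax":0,"ay":0,"az":0,"tx":0.002,"ty":0.001,"tz":0,"fingers":0.06}]' 10
python3 -m creep '[{"ax":0,"ay":0,"az":0,"tx":0,"ty":0,"tz":0,"fingers":0.058},{"ax":0,"ay":0,"az":0,"tx":0,"ty":0,"tz":0,"fingers":0.056},{"ax":0,"ay":0,"az":0,"tx":0,"ty":0,"tz":0,"fingers":0.054},{"ax":0,"ay":0,"az":0,"tx":0,"ty":0,"tz":0,"fingers":0.05},{"ax":0,"ay":0,"az":0,"tx":0,"ty":0,"tz":0,"fingers":0.045}]'
python3 -m creep '[{"ax":0,"ay":0,"az":0,"tx":0,"ty":0,"tz":0,"fingers":0.045},{"ax":0,"ay":0,"az":0,"tx":0,"ty":0,"tz":0,"fingers":0.045},{"ax":0,"ay":0,"az":0,"tx":0,"ty":0,"tz":0,"fingers":0.045}]' 50; python3 lg.py
python3 - <<'E'
from rows import *
z=np.array([0,0,1.])
p,Q=tool(); d=Q.as_matrix()[:,0]; G=p-.0188*d; print(G,d)
T=[(G+h*z,35) for h in(.003,.01,.022,.035,.045)]
for k in range(1,16):
    f=k/15; T.append((G+(.045-.045*f*f)*z,35-90*f))
rows(T)
from ext import *
c=cap("side"); cv2.imwrite("pics/side12.png",cv2.resize(c["pixels"][150:300,210:390],None,fx=4,fy=4,interpolation=cv2.INTER_CUBIC))
E
```

```text
time_s: 21.8
tcp_pos: [0.5256, 0.3609, 0.07]
eef_rot: [179.9, 55.0, -48.3]
contact_force: [-1.3, 0.0, -0.1]
gripper_width: 0.0627
time_s: 22.3
tcp_pos: [0.5257, 0.3609, 0.07]
eef_rot: [179.9, 55.0, -48.3]
contact_force: [1.0, 0.9, 0.5]
gripper_width: 0.0559
time_s: 22.6
tcp_pos: [0.5257, 0.3609, 0.07]
eef_rot: [179.9, 55.0, -48.3]
contact_force: [1.5, 1.2, 0.6]
gripper_width: 0.0557
j [ 67.   29.4 -31.3  40.1 -53.6 -56.4] t 22.6
[0.5185241  0.36894737 0.08542346] [ 0.38151957 -0.42777941 -0.81941906]
0 t [-0.0025 -0.     -0.0017] a [ 0.  0. -0.]
1 t [-0.0082 -0.     -0.0057] a [ 0.  0. -0.]
2 t [-0.018   0.     -0.0126] a [ 0.  0. -0.]
3 t [-0.0287  0.     -0.0201] a [ 0.  0. -0.]
4 t [-0.0369  0.     -0.0258] a [ 0.  0. -0.]

0 t [0.0001 0.     0.0021] a [-0. -6. -0.]
1 t [ 0.0002 -0.      0.0044] a [  0. -12.  -0.]
2 t [ 0.0006 -0.      0.0068] a [ -0. -18.  -0.]
3 t [ 0.001  -0.      0.0095] a [ -0. -24.  -0.]
4 t [0.0016 0.     0.0123] a [ -0. -30.   0.]

0 t [ 0.0021 -0.      0.0022] a [ 0. -6. -0.]
1 t [ 0.0044 -0.      0.0043] a [ -0. -12.  -0.]
2 t [ 0.0069 -0.      0.0065] a [ -0. -18.   0.]
3 t [ 0.0095 -0.      0.0086] a [ -0. -24.  -0.]
4 t [ 0.0124 -0.      0.0107] a [  0. -30.  -0.]

0 t [0.0037 0.     0.0002] a [ 0. -6.  0.]
1 t [0.0076 0.     0.0002] a [ -0. -12.   0.]
2 t [ 0.0116  0.     -0.    ] a [ -0. -18.   0.]
3 t [ 0.0158  0.     -0.0005] a [  0. -24.  -0.]
4 t [ 0.0201  0.     -0.0012] a [ -0. -30.   0.]
```

View pics/side12.png

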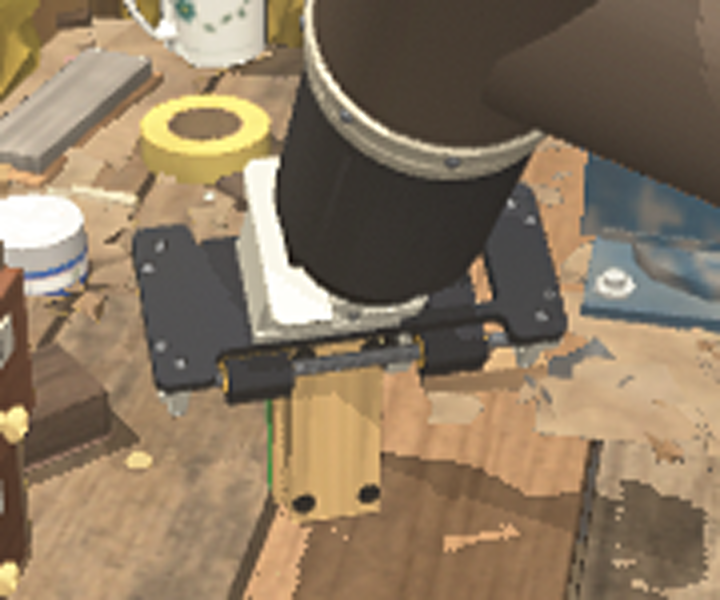

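```bash
python3 -m creep '[{"ax":0,"ay":0,"az":0,"tx":-0.0025,"ty":0,"tz":-0.0017,"fingers":0.045},{"ax":0,"ay":0,"az":0,"tx":-0.008,"ty":0,"tz":-0.0057,"fingers":0.045},{"ax":0,"ay":0,"az":0,"tx":-0.018,"ty":0,"tz":-0.0126,"fingers":0.045},{"ax":0,"ay":0,"az":0,"tx":-0.0287,"ty":0,"tz":-0.02,"fingers":0.045},{"ax":0,"ay":0,"az":0,"tx":-0.037,"ty":0,"tz":-0.0258,"fingers":0.045}]'
python3 -m creep '[{"ax":0,"ay":-6,"az":0,"tx":0,"ty":0,"tz":0.002,"fingers":0.045},{"ax":0,"ay":-12,"az":0,"tx":0,"ty":0,"tz":0.0044,"fingers":0.045},{"ax":0,"ay":-18,"az":0,"tx":0.0006,"ty":0,"tz":0.0068,"fingers":0.045},{"ax":0,"ay":-24,"az":0,"tx":0.001,"ty":0,"tz":0.0095,"fingers":0.045},{"ax":0,"ay":-30,"az":0,"tx":0.0016,"ty":0,"tz":0.0123,"fingers":0.045}]'; python3 lg.py
python3 -m creep '[{"ax":0,"ay":-6,"az":0,"tx":0.002,"ty":0,"tz":0.0022,"fingers":0.045},{"ax":0,"ay":-12,"az":0,"tx":0.0044,"ty":0,"tz":0.0043,"fingers":0.045},{"ax":0,"ay":-18,"az":0,"tx":0.0069,"ty":0,"tz":0.0065,"fingers":0.045},{"ax":0,"ay":-24,"az":0,"tx":0.0095,"ty":0,"tz":0.0086,"fingers":0.045},{"ax":0,"ay":-30,"az":0,"tx":0.0124,"ty":0,"tz":0.0107,"fingers":0.045}]'
python3 -m creep '[{"ax":0,"ay":-6,"az":0,"tx":0.0037,"ty":0,"tz":0,"fingers":0.045},{"ax":0,"ay":-12,"az":0,"tx":0.0076,"ty":0,"tz":0,"fingers":0.045},{"ax":0,"ay":-18,"az":0,"tx":0.0116,"ty":0,"tz":0,"fingers":0.045},{"ax":0,"ay":-24,"az":0,"tx":0.0158,"ty":0,"tz":-0.0005,"fingers":0.045},{"ax":0,"ay":-30,"az":0,"tx":0.02,"ty":0,"tz":-0.0012,"fingers":0.045}]'
python3 -m creep '[{"ax":0,"ay":0,"az":0,"tx":0,"ty":0,"tz":0,"fingers":0.045},{"ax":0,"ay":0,"az":0,"tx":0,"ty":0,"tz":0,"fingers":0.045},{"ax":0,"ay":0,"az":0,"tx":0,"ty":0,"tz":0,"fingers":0.045}]'; python3 lg.py
python3 - <<'E'
from rows import *
p,Q=tool(); d=Q.as_matrix()[:,0]; G=p-.0188*d; print(G,d)
p,Q=pose([*G[:2],.031],-48.2,-55,-1); go(p,Q)
from ext import *
for n in("top","side"):
    c=cap(n); cv2.imwrite(f"pics/{n}13.png",c["pixels"])
E
```

```text
time_s: 23.15
tcp_pos: [0.5258, 0.3613, 0.1168]
eef_rot: [180.0, 55.1, -48.2]
contact_force: [0.2, -0.2, -1.4]
gripper_width: 0.0556
time_s: 23.65
tcp_pos: [0.5192, 0.3686, 0.1083]
eef_rot: [-179.4, 85.3, -47.5]
contact_force: [0.1, -1.0, -1.6]
gripper_width: 0.0555
j [ 55.7  22.2 -15.9   5.7 -53.1 -17.3] t 23.65
time_s: 24.15
tcp_pos: [0.5135, 0.3758, 0.0955]
eef_rot: [-0.3, 64.7, 131.6]
contact_force: [0.9, -0.6, -3.4]
gripper_width: 0.0559
time_s: 24.65
tcp_pos: [0.5092, 0.3803, 0.0763]
eef_rot: [-0.2, 34.8, 131.8]
contact_force: [0.1, -0.1, -2.9]
gripper_width: 0.0557
time_s: 24.95
tcp_pos: [0.5085, 0.381, 0.0762]
eef_rot: [-0.1, 35.1, 131.8]
contact_force: [-0.4, 0.7, -2.4]
gripper_width: 0.0557
j [ 21.6  40.8  10.7 -50.2 -87.4  35.8] t 24.95
[0.51878707 0.3695568  0.08702483] [-0.54546332  0.60922152 -0.57560308]
t [ 0.0322  0.0001 -0.0458] a [ 0.11 -0.14 -0.03] rows 1.1197348037846027 0.02131238034593621
```

View pics/side13.png

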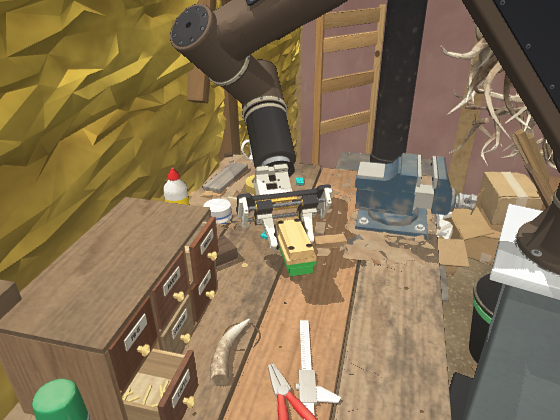

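View pics/top13.png

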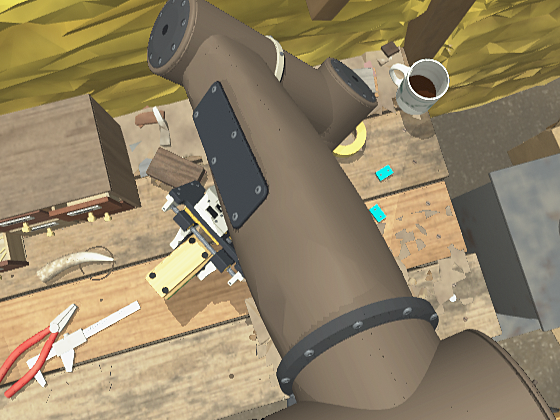

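```bash
cat > sb.py <<'E'
from h import *
c=cap("side");W=c["W"]
m=c["ok"]&(W[...,2]>.026)&(W[...,2]<.036)&(np.hypot(W[...,0]-.687,W[...,1]-.415)<.075)
im=np.zeros((420,560),np.uint8)
print(m.sum())
E
python3 - <<'E'
import cv2,numpy as np
# from initial top depth height map saved as image (z*2000)
h=cv2.imread("pics/h0.png",0)
from h import *
# sand block top at z=.032: pixel mask -> world on that plane
m=((h>50)&(h<75)).astype(np.uint8);m=cv2.medianBlur(m,3)
n,l=cv2.connectedComponents(m);k=l[170,175]
class C:pass
c=dict(fx=483.13159,fy=483.13159,cx=284.4837,cy=206.19769,R=cv2.Rodrigues(np.array([2.15223829,-2.16691033,.18974314]))[0],t=np.array([.20589481,.61177328,.89172436]))
v,u=np.where(l==k);print(len(v))
pts=np.array([ray(c,a,b,.031)[:2] for a,b in zip(u,v)])
rr=cv2.minAreaRect(pts.astype(np.float32)*1000);print(rr,cv2.boxPoints(rr).round(0))
E
```

```text
1527
((686.785400390625, 416.60595703125), (100.14775085449219, 60.147586822509766), 63.749752044677734) [[638. 385.]
 [692. 358.]
 [736. 448.]
 [682. 475.]]
```

Run:
```python
from rows import *
c=cap("top")
for sft in(.02,.025):
    e=np.array([.6665,-.7455,0]);n=np.array([.7455,.6665,0]);G=np.array([.5188,.3696,0])-sft*e;C=G-.028*e
    print(sft,[tuple(int(x) for x in proj(c,C+a*.058*e+b*.028*n)) for a in(-1,1) for b in(-1,1)],"gripper",[tuple(int(x) for x in proj(c,G+(.06)*e+b*.097*n)) for b in(-1,1)])
    p,Q=pose([*G[:2],.087],-48.2,-55,-1); go(p,Q)
    p,Q=pose([*G[:2],.0325],-48.2,-55,-1); go(p,Q)
```

```text
0.02 [(167, 304), (148, 282), (212, 263), (194, 242)] gripper [(247, 279), (182, 207)]
t [ 0.0162 -0.0002  0.0109] a [ 0.15 -0.1  -0.05] rows 0.38952829634419417 0.021620708136800393
t [ 0.0475 -0.0001 -0.0337] a [ 0.15 -0.1  -0.05] rows 1.1649092243559211 0.021620708136800393
0.025 [(165, 306), (146, 284), (210, 265), (192, 244)] gripper [(245, 281), (180, 209)]
t [ 0.0202 -0.0002  0.0137] a [ 0.15 -0.1  -0.05] rows 0.4895084532638561 0.021620708136800393
t [ 0.0516 -0.0001 -0.0308] a [ 0.15 -0.1  -0.05] rows 1.2020398217835697 0.021620708136800393
```

```bash
python3 -m creep '[{"ax":0,"ay":0,"az":0,"tx":0.006,"ty":0,"tz":0.004,"fingers":0.045},{"ax":0,"ay":-0.1,"az":0,"tx":0.016,"ty":0,"tz":0.0109,"fingers":0.045},{"ax":0,"ay":-0.1,"az":0,"tx":0.022,"ty":0,"tz":0.002,"fingers":0.045},{"ax":0,"ay":-0.1,"az":0,"tx":0.031,"ty":0,"tz":-0.01,"fingers":0.045},{"ax":0,"ay":-0.1,"az":0,"tx":0.039,"ty":0,"tz":-0.0215,"fingers":0.045}]'
python3 -m creep '[{"ax":0,"ay":0,"az":0,"tx":0.006,"ty":0,"tz":-0.008,"fingers":0.045},{"ax":0,"ay":0,"az":0,"tx":0.0085,"ty":0,"tz":-0.0122,"fingers":0.045},{"ax":0,"ay":0,"az":0,"tx":0.0085,"ty":0,"tz":-0.0122,"fingers":0.045},{"ax":0,"ay":0,"az":0,"tx":0.0085,"ty":0,"tz":-0.0122,"fingers":0.045}]'; python3 lg.py
python3 - <<'E'
from rows import *
p,Q=tool(); d=Q.as_matrix()[:,0]; G=p-.0188*d; print(G,d)
p,Q=pose([*G[:2],G[2]-.01],-48.2,-55,-1); go(p,Q)
E
```

```text
time_s: 25.6
tcp_pos: [0.4946, 0.3949, 0.0332]
eef_rot: [0.1, 34.9, 131.9]
contact_force: [-0.3, 0.5, -2.5]
gripper_width: 0.0557
time_s: 26.0
tcp_pos: [0.4955, 0.3947, 0.0196]
eef_rot: [0.1, 34.9, 131.8]
contact_force: [0.1, -0.6, -2.3]
gripper_width: 0.0556
j [ 22.7  44.5   8.8 -51.3 -83.4  39.3] t 26.0
[0.50573738 0.3832245  0.03036435] [-0.54709246  0.61109117 -0.57206418]
t [ 0.0057 -0.     -0.0082] a [-0.07  0.11 -0.03] rows 0.20056910309768394 0.015439950650203786
```

```bash
python3 -m creep '[{"ax":0,"ay":0,"az":0,"tx":0.0003,"ty":0,"tz":-0.0004,"fingers":0.045},{"ax":0,"ay":0,"az":0,"tx":0.0006,"ty":0,"tz":-0.0008,"fingers":0.045},{"ax":0,"ay":0,"az":0,"tx":0.0009,"ty":0,"tz":-0.0012,"fingers":0.045},{"ax":0,"ay":0,"az":0,"tx":0.0009,"ty":0,"tz":-0.0012,"fingers":0.045}]'
python3 -m creep '[{"ax":0,"ay":0,"az":0,"tx":0.0003,"ty":0,"tz":-0.0004,"fingers":0.045},{"ax":0,"ay":0,"az":0,"tx":0.0003,"ty":0,"tz":-0.0004,"fingers":0.045},{"ax":0,"ay":0,"az":0,"tx":0.0003,"ty":0,"tz":-0.0004,"fingers":0.045}]'; python3 lg.py
```

```text
time_s: 26.4
tcp_pos: [0.4951, 0.395, 0.0185]
eef_rot: [0.1, 34.9, 131.9]
contact_force: [-0.3, -0.6, -0.6]
gripper_width: 0.0563
time_s: 26.7
tcp_pos: [0.4951, 0.395, 0.0183]
eef_rot: [0.1, 34.9, 131.9]
contact_force: [0.4, -1.1, 1.0]
gripper_width: 0.0556
j [ 22.7  44.6   8.8 -51.3 -83.3  39.5] t 26.7
```

```bash
python3 -m creep '[{"ax":0,"ay":0,"az":0,"tx":0.0003,"ty":0,"tz":-0.0004,"fingers":0.045},{"ax":0,"ay":0,"az":0,"tx":0.0003,"ty":0,"tz":-0.0004,"fingers":0.045},{"ax":0,"ay":0,"az":0,"tx":0.0003,"ty":0,"tz":-0.0004,"fingers":0.045}]'
python3 -m creep '[{"ax":0,"ay":0,"az":0,"tx":0,"ty":0,"tz":0,"fingers":0.057},{"ax":0,"ay":0,"az":0,"tx":0,"ty":0,"tz":0,"fingers":0.06},{"ax":0,"ay":0,"az":0,"tx":0,"ty":0,"tz":0,"fingers":0.065},{"ax":0,"ay":0,"az":0,"tx":0,"ty":0,"tz":0,"fingers":0.075},{"ax":0,"ay":0,"az":0,"tx":0,"ty":0,"tz":0,"fingers":0.0876}]'
python3 -m creep '[{"ax":0,"ay":0,"az":0,"tx":0,"ty":0,"tz":0,"fingers":0.0876},{"ax":0,"ay":0,"az":0,"tx":0,"ty":0,"tz":0,"fingers":0.0876}]'; python3 lg.py
python3 - <<'E'
from ext import *
for n in("top","side"):
    c=cap(n); cv2.imwrite(f"pics/{n}14.png",c["pixels"])
E
```

```text
time_s: 27.0
tcp_pos: [0.4951, 0.395, 0.0183]
eef_rot: [0.0, 34.9, 131.9]
contact_force: [0.2, -1.9, 5.4]
gripper_width: 0.0558
time_s: 27.5
tcp_pos: [0.4949, 0.395, 0.0173]
eef_rot: [0.1, 34.9, 131.9]
contact_force: [1.1, -0.6, 0.4]
gripper_width: 0.076
time_s: 27.7
tcp_pos: [0.495, 0.395, 0.0174]
eef_rot: [0.1, 34.9, 131.9]
contact_force: [-0.0, -0.1, 0.3]
gripper_width: 0.0864
j [ 22.7  44.7   8.8 -51.3 -83.3  39.5] t 27.7
```

View pics/side14.png

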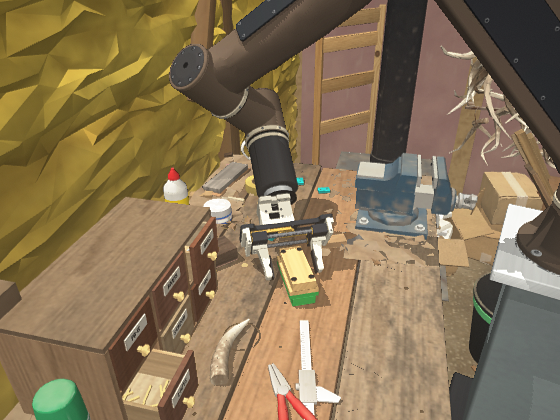

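View pics/top14.png

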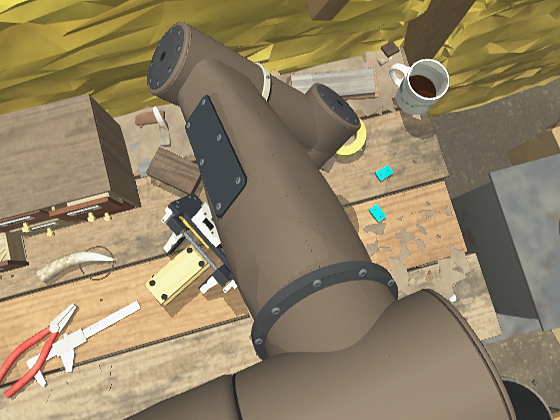

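Run:
```python
from rows import *
e=np.array([np.cos(np.radians(-48.2)),np.sin(np.radians(-48.2)),0]);z=np.array([0,0,1.])
p,Q=tool();d=Q.as_matrix()[:,0];G=p-.0188*d;C=G-.028*e;print(C)
T=[(G-d*s,-55) for s in(.015,.045,.08,.11)]+[(G-.11*d+.04*z,-50)]
B=G-.11*d+.04*z;A=np.array([C[0],C[1],.2])
for k in range(1,11): f=k/10;T.append((B*(1-f)+A*f+.0*z,-50+50*f))
rows(T)
```

```text
[0.48663833 0.40431109 0.0281948 ]
0 t [-0.015 -0.    -0.   ] a [-0.1  0.1 -0.1]
1 t [-0.045 -0.    -0.   ] a [-0.1  0.1 -0.1]
2 t [-0.08 -0.   -0.  ] a [-0.1  0.1 -0.1]
3 t [-0.11 -0.   -0.  ] a [-0.1  0.1 -0.1]
4 t [-0.1329  0.      0.0311] a [-0.1  5.1 -0.1]

0 t [0.0046 0.     0.0112] a [-0.  5.  0.]
1 t [0.009  0.     0.0225] a [ 0. 10. -0.]
2 t [0.0132 0.     0.0338] a [ 0. 15. -0.]
3 t [0.0174 0.     0.0451] a [ 0. 20. -0.]
4 t [0.0214 0.0001 0.0564] a [ 0. 25. -0.]

0 t [-0.0013  0.      0.012 ] a [0. 5. 0.]
1 t [-0.0028  0.      0.024 ] a [-0. 10.  0.]
2 t [-0.0044  0.      0.036 ] a [-0. 15.  0.]
3 t [-0.0061  0.      0.0481] a [-0. 20. -0.]
4 t [-0.008   0.0001  0.0602] a [-0. 25.  0.]
```

```bash
python3 -m creep '[{"ax":0,"ay":0,"az":0,"tx":-0.015,"ty":0,"tz":0,"fingers":0.0876},{"ax":0,"ay":0,"az":0,"tx":-0.045,"ty":0,"tz":0,"fingers":0.0876},{"ax":0,"ay":0,"az":0,"tx":-0.08,"ty":0,"tz":0,"fingers":0.0876},{"ax":0,"ay":0,"az":0,"tx":-0.11,"ty":0,"tz":0,"fingers":0.0876},{"ax":0,"ay":5,"az":0,"tx":-0.133,"ty":0,"tz":0.031,"fingers":0.0876}]'
python3 -m creep '[{"ax":0,"ay":5,"az":0,"tx":0.0046,"ty":0,"tz":0.011,"fingers":0.0876},{"ax":0,"ay":10,"az":0,"tx":0.009,"ty":0,"tz":0.0225,"fingers":0.0876},{"ax":0,"ay":15,"az":0,"tx":0.013,"ty":0,"tz":0.034,"fingers":0.0876},{"ax":0,"ay":20,"az":0,"tx":0.0174,"ty":0,"tz":0.045,"fingers":0.0876},{"ax":0,"ay":25,"az":0,"tx":0.0214,"ty":0,"tz":0.0564,"fingers":0.0876}]'
python3 -m creep '[{"ax":0,"ay":5,"az":0,"tx":-0.0013,"ty":0,"tz":0.012,"fingers":0.0876},{"ax":0,"ay":10,"az":0,"tx":-0.0028,"ty":0,"tz":0.024,"fingers":0.0876},{"ax":0,"ay":15,"az":0,"tx":-0.0044,"ty":0,"tz":0.036,"fingers":0.0876},{"ax":0,"ay":20,"az":0,"tx":-0.006,"ty":0,"tz":0.048,"fingers":0.0876},{"ax":0,"ay":25,"az":0,"tx":-0.008,"ty":0,"tz":0.06,"fingers":0.0876}]'
python3 -m creep '[{"ax":0,"ay":0,"az":0,"tx":0,"ty":0,"tz":0,"fingers":0.0876},{"ax":0,"ay":0,"az":0,"tx":0,"ty":0,"tz":0,"fingers":0.0876}]'; python3 lg.py
python3 - <<'E'
from rows import *
p,Q=pose([.4866,.4043,.0188+.055+.04],-48.2,0,-1);go(p,Q)
for n in("top","side"):
    c=cap(n); cv2.imwrite(f"pics/{n}15.png",c["pixels"])
    W=c["W"]; m=c["ok"]&(W[...,2]>.049)&(W[...,2]<.06)&(np.hypot(W[...,0]-.487,W[...,1]-.404)<.07)
    print(n,m.sum(),rect(W[m][:,:2]) if m.sum()>10 else 0)
E
```

```text
time_s: 28.3
tcp_pos: [0.5568, 0.3212, 0.111]
eef_rot: [1.2, 39.6, 132.2]
contact_force: [1.0, 1.3, -2.7]
gripper_width: 0.0874
time_s: 28.8
tcp_pos: [0.5219, 0.3659, 0.1504]
eef_rot: [-0.1, 65.1, 131.6]
contact_force: [0.2, 0.4, 0.3]
gripper_width: 0.0878
time_s: 29.3
tcp_pos: [0.4876, 0.4044, 0.1833]
eef_rot: [-131.8, 89.9, -0.1]
contact_force: [0.9, -1.0, -0.1]
gripper_width: 0.0878
time_s: 29.5
tcp_pos: [0.4866, 0.4045, 0.182]
eef_rot: [14.0, 89.8, 145.9]
contact_force: [0.5, 0.3, 0.3]
gripper_width: 0.0874
j [ 57.3  18.4  -8.4  -0.2 -63.2 -15.3] t 29.5
t [ 0.087   0.0001 -0.0004] a [ 0.09  0.15 -0.04] rows 1.7407115590832527 0.021239257763294713
top 1059 (486.26019287109375, 402.9281921386719, 116.16455078125, 46.3450813293457, 132.2926788330078)
side 937 (487.7152099609375, 405.4666442871094, 117.58678436279297, 46.54985046386719, 131.33951568603516)
```

View pics/side15.png

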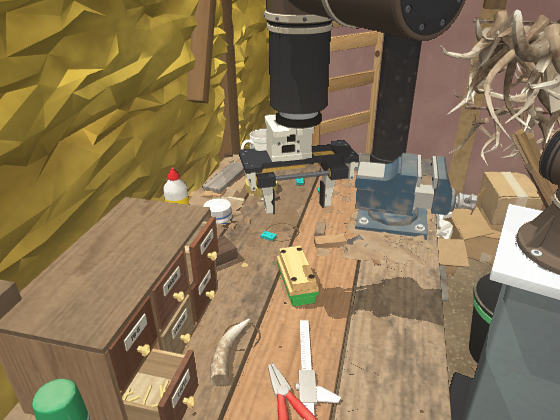

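View pics/top15.png

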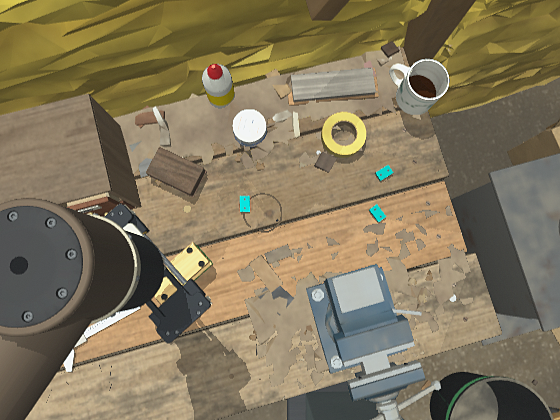

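```bash
python3 -m creep '[{"ax":0,"ay":0.1,"az":0,"tx":0.04,"ty":0,"tz":0,"fingers":0.0876},{"ax":0,"ay":0.1,"az":0,"tx":0.08,"ty":0,"tz":0,"fingers":0.0876},{"ax":0,"ay":0.1,"az":0,"tx":0.11,"ty":0,"tz":0,"fingers":0.0876},{"ax":0,"ay":0.1,"az":0,"tx":0.13,"ty":0,"tz":0,"fingers":0.0876},{"ax":0,"ay":0.1,"az":0,"tx":0.14,"ty":0,"tz":0,"fingers":0.0876}]'
python3 -m creep '[{"ax":0,"ay":0,"az":0,"tx":0,"ty":0,"tz":0,"fingers":0.0876},{"ax":0,"ay":0,"az":0,"tx":0,"ty":0,"tz":0,"fingers":0.0876},{"ax":0,"ay":0,"az":0,"tx":0,"ty":0,"tz":0,"fingers":0.0876}]'; python3 lg.py
python3 -c "
from rows import *
p,Q=pose([.4866,.4043,.0188+.041],-48.2,0,-1);go(p,Q)"
```

```text
time_s: 30.1
tcp_pos: [0.4871, 0.4021, 0.0388]
eef_rot: [88.6, 89.7, -139.7]
contact_force: [0.5, -0.0, 0.0]
gripper_width: 0.0876
time_s: 30.4
tcp_pos: [0.4876, 0.4048, 0.0427]
eef_rot: [-49.8, 89.9, 82.0]
contact_force: [-0.3, -0.4, 0.1]
gripper_width: 0.0877
j [ 57.3  26.2 -17.   -0.  -46.7 -15.5] t 30.4
t [0.0017 0.0011 0.0002] a [-0.    0.05  0.06] rows 0.04045981716515661 0.008675726864783634
```

Close gently on the wooden back (46 mm), then firm up.

```bash
python3 -m creep '[{"ax":0,"ay":0,"az":0,"tx":0,"ty":0.0005,"tz":0,"fingers":0.08},{"ax":0,"ay":0,"az":0,"tx":0,"ty":0.0005,"tz":0,"fingers":0.07},{"ax":0,"ay":0,"az":0,"tx":0,"ty":0.0005,"tz":0,"fingers":0.06},{"ax":0,"ay":0,"az":0,"tx":0,"ty":0.0005,"tz":0,"fingers":0.054},{"ax":0,"ay":0,"az":0,"tx":0,"ty":0.0005,"tz":0,"fingers":0.05}]' 8
python3 -m creep '[{"ax":0,"ay":0,"az":0,"tx":0,"ty":0,"tz":0,"fingers":0.048},{"ax":0,"ay":0,"az":0,"tx":0,"ty":0,"tz":0,"fingers":0.046},{"ax":0,"ay":0,"az":0,"tx":0,"ty":0,"tz":0,"fingers":0.044},{"ax":0,"ay":0,"az":0,"tx":0,"ty":0,"tz":0,"fingers":0.04},{"ax":0,"ay":0,"az":0,"tx":0,"ty":0,"tz":0,"fingers":0.035}]'
python3 -m creep '[{"ax":0,"ay":0,"az":0,"tx":0,"ty":0,"tz":0,"fingers":0.035},{"ax":0,"ay":0,"az":0,"tx":0,"ty":0,"tz":0,"fingers":0.035},{"ax":0,"ay":0,"az":0,"tx":0,"ty":0,"tz":0,"fingers":0.035}]' 30; python3 lg.py
python3 -m creep '[{"ax":0,"ay":0,"az":0,"tx":-0.002,"ty":0,"tz":0,"fingers":0.035},{"ax":0,"ay":0,"az":0,"tx":-0.005,"ty":0,"tz":0,"fingers":0.035},{"ax":0,"ay":0,"az":0,"tx":-0.01,"ty":0,"tz":0,"fingers":0.035},{"ax":0,"ay":0,"az":0,"tx":-0.018,"ty":0,"tz":0,"fingers":0.035},{"ax":0,"ay":0,"az":0,"tx":-0.028,"ty":0,"tz":0,"fingers":0.035}]'
python3 - <<'E'
from ext import *
c=cap("side"); cv2.imwrite("pics/side16.png",cv2.resize(c["pixels"][180:330,210:390],None,fx=4,fy=4,interpolation=cv2.INTER_CUBIC))
E
```

```text
time_s: 30.9
tcp_pos: [0.4863, 0.404, 0.0413]
eef_rot: [68.5, 89.9, -159.7]
contact_force: [-0.1, 0.1, -0.1]
gripper_width: 0.0537
time_s: 31.4
tcp_pos: [0.4864, 0.4039, 0.0412]
eef_rot: [74.4, 89.9, -153.7]
contact_force: [0.3, 0.3, -0.0]
gripper_width: 0.0457
time_s: 31.7
tcp_pos: [0.4864, 0.4039, 0.0412]
eef_rot: [75.5, 89.9, -152.7]
contact_force: [-0.7, 0.4, -1.1]
gripper_width: 0.0454
j [ 57.3  26.3 -17.2  -0.1 -46.6 -15.5] t 31.7
time_s: 32.2
tcp_pos: [0.4864, 0.4038, 0.0699]
eef_rot: [80.0, 89.9, -148.2]
contact_force: [-0.3, -0.8, -0.0]
gripper_width: 0.0454
```

View pics/side16.png

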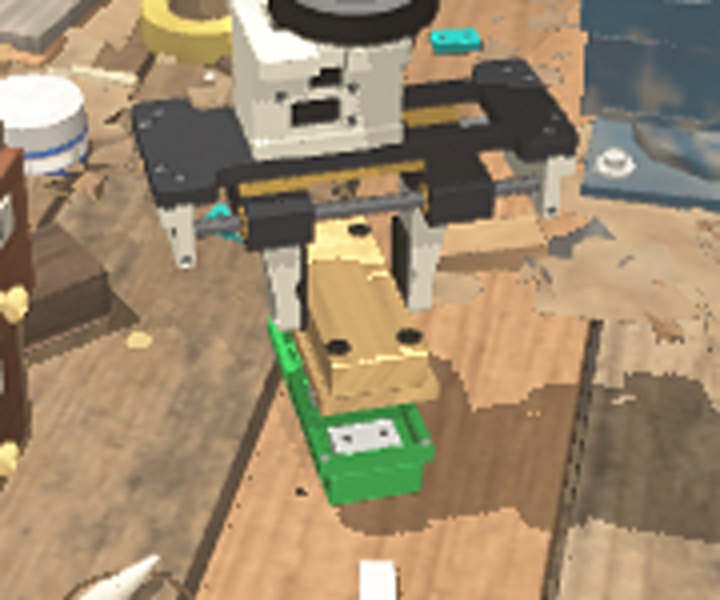

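```bash
python3 -m creep '[{"ax":0,"ay":0,"az":0,"tx":-0.02,"ty":0,"tz":0,"fingers":0.035},{"ax":0,"ay":0,"az":0,"tx":-0.045,"ty":0.005,"tz":-0.005,"fingers":0.035},{"ax":0,"ay":0,"az":0,"tx":-0.055,"ty":0.015,"tz":-0.035,"fingers":0.035},{"ax":0,"ay":0,"az":0,"tx":-0.055,"ty":0.025,"tz":-0.075,"fingers":0.035},{"ax":0,"ay":0,"az":0,"tx":-0.055,"ty":0.035,"tz":-0.115,"fingers":0.035}]'
python3 -m creep '[{"ax":0,"ay":0,"az":0,"tx":0,"ty":0.012,"tz":-0.04,"fingers":0.035},{"ax":0,"ay":0,"az":0,"tx":0,"ty":0.025,"tz":-0.08,"fingers":0.035},{"ax":0,"ay":0,"az":0,"tx":0,"ty":0.038,"tz":-0.115,"fingers":0.035},{"ax":0,"ay":0,"az":0,"tx":0,"ty":0.045,"tz":-0.138,"fingers":0.035},{"ax":0,"ay":0,"az":0,"tx":0,"ty":0.0476,"tz":-0.146,"fingers":0.035}]'
python3 -m creep '[{"ax":0,"ay":0,"az":0,"tx":0,"ty":0,"tz":0,"fingers":0.035},{"ax":0,"ay":0,"az":0,"tx":0,"ty":0,"tz":0,"fingers":0.035}]'; python3 lg.py
python3 - <<'E'
from rows import *
p,Q=pose([.599,.154,.0188+.018],-48.2,0,-1);go(p,Q)
for n in("top","side"):
    c=cap(n); cv2.imwrite(f"pics/{n}17.png",c["pixels"])
E
```

```text
time_s: 32.75
tcp_pos: [0.5376, 0.2945, 0.1256]
eef_rot: [-62.5, 89.9, 69.3]
contact_force: [1.2, 0.7, -1.6]
gripper_width: 0.046
time_s: 33.25
tcp_pos: [0.5997, 0.1522, 0.1248]
eef_rot: [82.6, 90.0, -145.7]
contact_force: [-1.0, -0.5, -0.6]
gripper_width: 0.046
time_s: 33.45
tcp_pos: [0.5988, 0.155, 0.1245]
eef_rot: [62.1, 89.9, -166.1]
contact_force: [-1.6, -1.0, -1.4]
gripper_width: 0.0455
j [ 32.6  20.  -14.4  -0.  -55.7   9.3] t 33.45
t [ 0.1065  0.0004 -0.0009] a [ 0.01  0.02 -0.05] rows 2.1294115669553055 0.006395389642671536
```

View pics/side17.png

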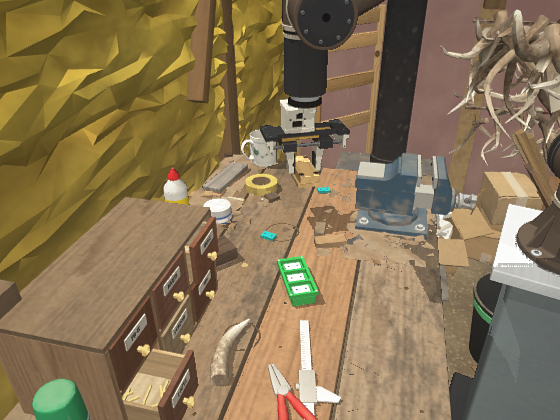

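View pics/top17.png

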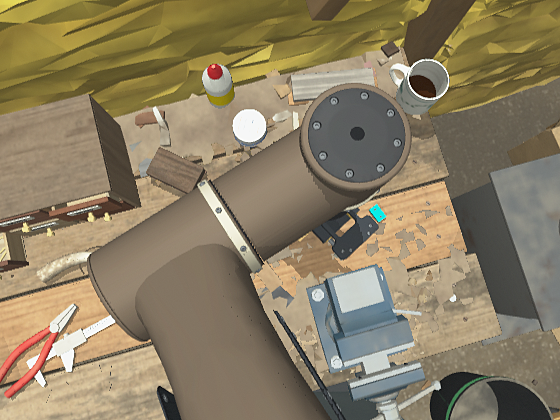

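```bash
python3 -m creep '[{"ax":0,"ay":0,"az":0,"tx":0.02,"ty":0,"tz":0,"fingers":0.035},{"ax":0,"ay":0,"az":0,"tx":0.05,"ty":0,"tz":0,"fingers":0.035},{"ax":0,"ay":0,"az":0,"tx":0.08,"ty":0,"tz":0,"fingers":0.035},{"ax":0,"ay":0,"az":0,"tx":0.098,"ty":0,"tz":0,"fingers":0.035},{"ax":0,"ay":0,"az":0,"tx":0.105,"ty":0,"tz":0,"fingers":0.035}]'
python3 -m creep '[{"ax":0,"ay":0,"az":0,"tx":0,"ty":0,"tz":0,"fingers":0.035},{"ax":0,"ay":0,"az":0,"tx":0,"ty":0,"tz":0,"fingers":0.035},{"ax":0,"ay":0,"az":0,"tx":0,"ty":0,"tz":0,"fingers":0.035},{"ax":0,"ay":0,"az":0,"tx":0,"ty":0,"tz":0,"fingers":0.035}]'; python3 lg.py
```

```text
time_s: 34.05
tcp_pos: [0.5973, 0.1548, 0.0171]
eef_rot: [75.6, 89.7, -152.5]
contact_force: [0.3, -0.2, -0.5]
gripper_width: 0.0459
time_s: 34.45
tcp_pos: [0.5994, 0.1547, 0.0204]
eef_rot: [-93.5, 90.0, 38.3]
contact_force: [-0.2, -0.1, -0.4]
gripper_width: 0.0458
j [ 32.5  26.7 -20.   -0.  -43.2   9.3] t 34.45
```

```bash
python3 -m creep '[{"ax":0,"ay":0,"az":0,"tx":0.001,"ty":0,"tz":0,"fingers":0.035},{"ax":0,"ay":0,"az":0,"tx":0.002,"ty":0,"tz":0,"fingers":0.035},{"ax":0,"ay":0,"az":0,"tx":0.003,"ty":0,"tz":0,"fingers":0.035},{"ax":0,"ay":0,"az":0,"tx":0.0035,"ty":0,"tz":0,"fingers":0.035},{"ax":0,"ay":0,"az":0,"tx":0.0035,"ty":0,"tz":0,"fingers":0.035}]'
python3 -m creep '[{"ax":0,"ay":0,"az":0,"tx":0,"ty":0,"tz":0,"fingers":0.035},{"ax":0,"ay":0,"az":0,"tx":0,"ty":0,"tz":0,"fingers":0.035}]'; python3 lg.py
```

```text
time_s: 34.95
tcp_pos: [0.5987, 0.1542, 0.0155]
eef_rot: [75.1, 89.9, -153.1]
contact_force: [-0.1, -0.1, 0.1]
gripper_width: 0.0459
time_s: 35.15
tcp_pos: [0.5988, 0.1543, 0.0157]
eef_rot: [75.6, 89.9, -152.5]
contact_force: [-0.9, -0.3, -0.6]
gripper_width: 0.0456
j [ 32.5  27.1 -20.2  -0.  -42.8   9.3] t 35.15
```

Still about 2.5 mm to go.

```bash
python3 -m creep '[{"ax":0,"ay":0,"az":0,"tx":0.0008,"ty":0,"tz":0,"fingers":0.035},{"ax":0,"ay":0,"az":0,"tx":0.0014,"ty":0,"tz":0,"fingers":0.035},{"ax":0,"ay":0,"az":0,"tx":0.0018,"ty":0,"tz":0,"fingers":0.035},{"ax":0,"ay":0,"az":0,"tx":0.0018,"ty":0,"tz":0,"fingers":0.035}]'
python3 -m creep '[{"ax":0,"ay":0,"az":0,"tx":0.0005,"ty":0,"tz":0,"fingers":0.035},{"ax":0,"ay":0,"az":0,"tx":0.0005,"ty":0,"tz":0,"fingers":0.035},{"ax":0,"ay":0,"az":0,"tx":0.0005,"ty":0,"tz":0,"fingers":0.035}]'; python3 lg.py
```

```text
time_s: 35.55
tcp_pos: [0.5987, 0.1543, 0.0138]
eef_rot: [74.7, 89.9, -153.5]
contact_force: [0.4, 0.3, 0.4]
gripper_width: 0.0458
time_s: 35.85
tcp_pos: [0.5988, 0.1543, 0.0134]
eef_rot: [74.7, 89.9, -153.4]
contact_force: [-0.3, 0.3, -0.6]
gripper_width: 0.046
j [ 32.5  27.3 -20.3  -0.  -42.5   9.3] t 35.85
```

```bash
python3 -m creep '[{"ax":0,"ay":0,"az":0,"tx":0.0005,"ty":0,"tz":0,"fingers":0.035},{"ax":0,"ay":0,"az":0,"tx":0.0007,"ty":0,"tz":0,"fingers":0.035},{"ax":0,"ay":0,"az":0,"tx":0.0007,"ty":0,"tz":0,"fingers":0.035}]'; python3 lg.py
```

```text
time_s: 36.15
tcp_pos: [0.5989, 0.1544, 0.0132]
eef_rot: [77.8, 89.9, -150.4]
contact_force: [-2.5, -0.3, 6.2]
gripper_width: 0.0458
j [ 32.5  27.3 -20.3  -0.  -42.5   9.3] t 36.15
```

Seated. Release, lift, and pull away for the final look.

```bash
python3 -m creep '[{"ax":0,"ay":0,"az":0,"tx":-0.0005,"ty":0,"tz":0,"fingers":0.047},{"ax":0,"ay":0,"az":0,"tx":-0.0005,"ty":0,"tz":0,"fingers":0.055},{"ax":0,"ay":0,"az":0,"tx":-0.0005,"ty":0,"tz":0,"fingers":0.065},{"ax":0,"ay":0,"az":0,"tx":-0.0005,"ty":0,"tz":0,"fingers":0.075},{"ax":0,"ay":0,"az":0,"tx":-0.0005,"ty":0,"tz":0,"fingers":0.0876}]'
python3 -m creep '[{"ax":0,"ay":0,"az":0,"tx":0,"ty":0,"tz":0,"fingers":0.0876},{"ax":0,"ay":0,"az":0,"tx":-0.03,"ty":0,"tz":0,"fingers":0.0876},{"ax":0,"ay":0,"az":0,"tx":-0.08,"ty":0,"tz":0,"fingers":0.0876},{"ax":0,"ay":0,"az":0,"tx":-0.13,"ty":0,"tz":0,"fingers":0.0876},{"ax":0,"ay":0,"az":0,"tx":-0.18,"ty":0,"tz":0,"fingers":0.0876}]'
python3 -m creep '[{"ax":0,"ay":0,"az":0,"tx":-0.04,"ty":0,"tz":0,"fingers":0.0876},{"ax":0,"ay":0,"az":0,"tx":-0.08,"ty":0,"tz":-0.02,"fingers":0.0876},{"ax":0,"ay":0,"az":0,"tx":-0.1,"ty":0.02,"tz":-0.06,"fingers":0.0876},{"ax":0,"ay":0,"az":0,"tx":-0.1,"ty":0.04,"tz":-0.1,"fingers":0.0876},{"ax":0,"ay":0,"az":0,"tx":-0.1,"ty":0.06,"tz":-0.14,"fingers":0.0876}]'
python3 -m creep '[{"ax":0,"ay":0,"az":0,"tx":0,"ty":0.03,"tz":-0.04,"fingers":0.0876},{"ax":0,"ay":0,"az":0,"tx":0,"ty":0.06,"tz":-0.08,"fingers":0.0876},{"ax":0,"ay":0,"az":0,"tx":0,"ty":0.09,"tz":-0.12,"fingers":0.0876},{"ax":0,"ay":0,"az":0,"tx":0,"ty":0.12,"tz":-0.16,"fingers":0.0876},{"ax":0,"ay":0,"az":0,"tx":0,"ty":0.15,"tz":-0.2,"fingers":0.0876}]'
python3 -m creep '[{"ax":0,"ay":0,"az":0,"tx":0,"ty":0,"tz":0,"fingers":0.0876},{"ax":0,"ay":0,"az":0,"tx":0,"ty":0,"tz":0,"fingers":0.0876}]'; python3 lg.py
python3 - <<'E'
from ext import *
for n in("top","side"):
    c=cap(n); cv2.imwrite(f"pics/{n}18.png",c["pixels"])
    W=c["W"]
    if n=="side": cv2.imwrite("pics/s18c.png",cv2.resize(c["pixels"][150:330,190:370],None,fx=3.3,fy=3.3,interpolation=cv2.INTER_CUBIC))
    for nm,cen,lo,hi in(("green",(.487,.404),.022,.033),("wood",(.599,.154),.022,.033)):
        m=c["ok"]&(W[...,2]>lo)&(W[...,2]<hi)&(np.hypot(W[...,0]-cen[0],W[...,1]-cen[1])<.068)
        print(n,nm,m.sum(),rect(W[m][:,:2]) if m.sum()>10 else 0)
E
```

```text
time_s: 36.65
tcp_pos: [0.5987, 0.1543, 0.0131]
eef_rot: [75.0, 89.9, -153.2]
contact_force: [0.5, 0.8, 0.2]
gripper_width: 0.0737
time_s: 37.15
tcp_pos: [0.5986, 0.1542, 0.1952]
eef_rot: [77.6, 89.9, -150.6]
contact_force: [1.8, 0.3, 0.2]
gripper_width: 0.0872
time_s: 37.65
tcp_pos: [0.6482, 0.009, 0.2945]
eef_rot: [-119.2, 89.9, 12.7]
contact_force: [0.6, 0.6, -0.4]
gripper_width: 0.0876
time_s: 38.15
tcp_pos: [0.6691, -0.2409, 0.2934]
eef_rot: [73.3, 89.9, -154.9]
contact_force: [1.5, 0.9, -0.5]
gripper_width: 0.0877
time_s: 38.35
tcp_pos: [0.6688, -0.2405, 0.2925]
eef_rot: [54.8, 89.9, -173.5]
contact_force: [-0.2, 0.8, 0.6]
gripper_width: 0.0875
j [ -4.1  22.4  11.9   0.  -79.6  45.8] t 38.35
top green 1199 (486.3780517578125, 403.42657470703125, 116.34245300292969, 56.49195098876953, 131.9087371826172)
top wood 1362 (598.4202880859375, 153.7223358154297, 115.78699493408203, 46.002777099609375, 131.94890594482422)
side green 908 (488.60064697265625, 404.5094299316406, 119.55301666259766, 56.489017486572266, 131.64865112304688)
side wood 478 (599.51123046875, 155.560546875, 118.22040557861328, 47.43568801879883, 131.58117294311523)
```

View pics/top18.png

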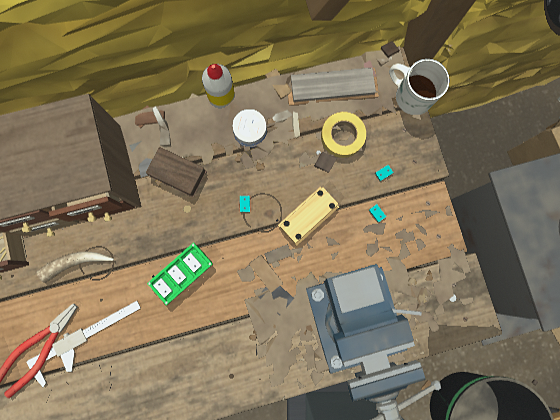

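View pics/s18c.png

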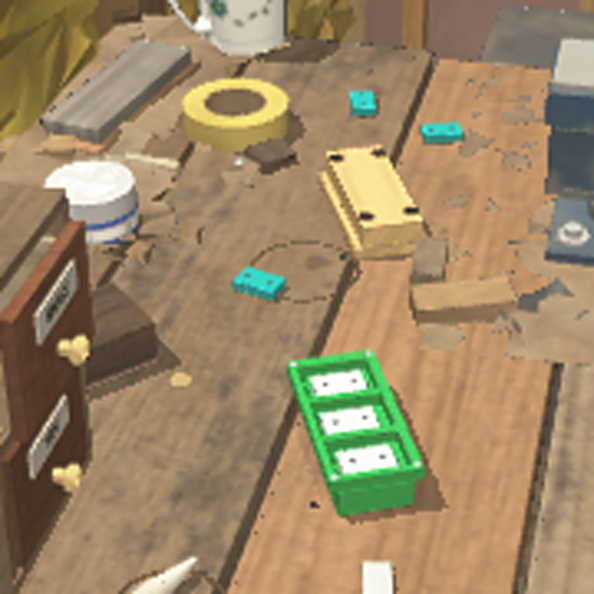

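```bash
python3 -c "
from plant import order,r
print(order.close_job(), r.get_state()['time_s'])"
```

```text
the job is handed in; nothing more can be done
the job is handed in; nothing more can be done
```

The three blanks are now in the green tray with their bare metal faces up, and the job was handed in at about 38.5 s of the 72 s.

**What I did:**
- I capped the wooden tray with the green one; the top camera showed them within about 1 mm of square.
- I gripped both flanges across the seam, turned the pair onto its end, and let go.
- I re-gripped the standing pair, turned it the rest of the way, and set it flat on the bench.
- I lifted the wooden tray off and laid it pockets down where it had first been.

**Last checks:**
- **Green tray:** it lies flat at about (0.486, 0.403), with one blank in each pocket.
- **Wooden tray:** it lies flat at about (0.598, 0.154), about 0.27 m from the green tray.
- **Left alone:** the tape roll, sanding block, wax pot and turquoise look-alikes appear where they started in the top picture. I compared these by eye and did not measure them again.
- **Arm and forces:** the gripper is open and clear of everything. The highest contact force I read was about 14 N.

The two cameras differed by up to about 2.5 mm on the tray positions, slightly more than the stated 2 mm calibration. No check failed.

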